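# Start the egg steamer: lid, mains, programme, start

### The job

Get the eggs steaming in the small white egg steamer: push its half-open lid down until the catch snaps over it and holds it shut, then switch the mains rocker at the left end of the front panel on by pressing down its raised outer (left-hand) half, then press the left one of the two small round keys (soft-boiled) fully in and let it come out, and last press the large round start key fully in and let go. This is pushing and pressing with the fingertips only: lift nothing, leave the other small key alone, never press start with the lid open or the mains off, and leave the steamer and the things round it where they stand.

Things in the scene. Friction and masses are not known exactly. Their poses are not given: they have to be found in the camera images.
- steamer: White egg steamer, loose on rubber feet, 2.8 kg, about 245 mm deep, 220 wide, 136 high when shut. Origin under its middle on the worktop; x points to its back (hinge), y to its left as seen facing its front, z up. The low front part has a dark panel sloping 15 degrees down to the front: from left to right a black mains rocker, two small round keys, a large round key. The lid is behind it.
- lid (a joint): Lid hinge at the back, rad: 0.01 = shut, held by the catch; -0.02 = hard stop when pushed right down; larger = more open (stop 0.95). Starts at 0.40 to 0.70 and stays put; a weak spring lifts it to about 0.4 if let go before the catch snaps over. Pushing at lid_press takes about 2 N, over the last 0.1 rad, where it pushes the catch aside, 6 to 11 N.
- lid_press (a point): Where to push the lid: centre of a flat grey strip (20 x 70 mm) on top of the lid near its front edge, on the surface, moving with the lid. The front edge is 20 mm ahead of it, the catch's hook (top 131 mm above the worktop) 27 mm ahead. With the lid shut it is 135 mm above the worktop, 112 mm in front of and 23.5 mm above the hinge line.
- lid_hinge (a point): Middle of the lid's hinge line (which runs along the steamer's y), 112 mm above the worktop, 100 mm behind the steamer's origin.
- catch (a joint): Sprung black hook with release pad, in front of the middle of the lid's front edge, rad: 0 = home (also while it holds the shut lid), up to 0.35 = pushed aside by the lid's steel striker bar or by pressing the 26 mm wide pad, which lets the lid spring up. Returns by itself. Pad top 116 mm above the worktop, 62 mm in front of the steamer's origin.
- mains (a joint): Mains rocker, rad: 0 = off (outer, left half raised), 0.30 = on (outer half down). Stays where it is left; needs about 2 N on the outer half.
- mains_on_half (a point): On top of the rocker's outer (left) half, 15 mm left of its pivot, moving with it. The rocker is 42 mm long (left to right) and 24 mm wide; its outer edge is 6 mm further left. It goes down about 4.5 mm.
- key_left (a joint): Left small round key (20 mm across), m pressed in: 0 = out, 0.004 = fully in, at 3.6 N. Sprung, comes back out. It moves square to the sloping panel.
- key_left_top (a point): Centre of the top of the left small key, moving with it; the key stands 10 mm proud of the panel. The right small key is 44 mm to its right.
- key_right (a joint): Right small round key, the same, not to be pressed.
- key_right_top (a point): Centre of the top of the right small key.
- key_start (a joint): Large round start key (32 mm across) at the right end of the panel, m pressed in: 0 = out, 0.004 = fully in, at 3.6 N. Sprung, comes back out.
- key_start_top (a point): Centre of the top of the start key, moving with it; 60 mm to the right of the right small key, 10 mm proud of the panel.
- salt: Salt shaker, 44 mm across, 90 mm high, loose, just to the right of the steamer; origin under its middle.
- spice: Glass spice jar with red cap, 45 mm across, 106 mm high, loose, right of the steamer, behind the salt; origin under its middle.
- garlic: Garlic bulb, 56 mm, loose, just to the left of the steamer; origin under its middle.
- mug: Green and white mug, 78 mm across, 101 mm high, loose, beside the microwave; origin under its middle.
- onion: Onion, 75 mm, loose, on the wooden board at the right (22 mm thick); origin under its middle.

How it is judged:
On the way, in this order (a step that is already met when the one before it is completed fails the run):
1. the lid is shut with the catch over it (value of joint lid below 0.03 rad and value of joint catch below 0.06 rad), for 0.2 s.
2. the mains rocker is on (value of joint mains above 0.24 rad), for 0.1 s.
3. the left small key has been pressed in (value of joint key_left above 0.003 m and value of joint mains above 0.24 rad), for 0.02 s.
4. the left small key is out again and the start key has been pressed in (value of joint key_start above 0.003 m and value of joint key_left below 0.001 m and value of joint lid below 0.03 rad and value of joint mains above 0.24 rad), for 0.02 s.
At the end, for the whole second after the job is handed in: The lid is shut (below 0.03 rad) and held by the catch, the mains rocker is on (above 0.24 rad), all keys are out again (within 1 mm), the steamer stands level within 25 mm of where it stood and the things round it within 30 mm of where they stood (all of step 1 and value of joint mains above 0.24 rad and value of joint each of key_left, key_start, key_right below 0.001 m and distance of steamer from where it was at the start of the episode below 0.025 m and angle between steamer's own z axis and vertical below 0.05 rad and distance of each of salt, spice, garlic, mug, onion from where it was at the start of the episode below 0.03 m); the robot touches nothing.
It fails at once if start key pressed with the lid not shut or the mains off (value of joint key_start above 0.002 m and (value of joint lid above 0.04 rad or value of joint mains below 0.2 rad)).
It fails at once if the right small key is pressed (value of joint key_right above 0.002 m).
It fails at once if the lid is lifted further open (value of joint lid above 0.85 rad).
It fails at once if the steamer is shoved, lifted or tipped (distance of steamer from where it was at the start of the episode above 0.025 m or angle between steamer's own z axis and vertical above 0.1 rad).
It fails at once if something standing about is lifted or knocked away (distance of any of salt, spice, garlic, mug, onion from where it was at the start of the episode above 0.03 m).
It also fails if it takes over 48 s, if anything falls off the work surface, if the arm or the gripper's body presses on something with over 40 N, if the wrist force passes 120 N, or if a joint passes its speed limit or range.

### The arm

A 6-joint arm with a two-finger parallel gripper is mounted at the origin on a cart in front of the work surface, level with it; the furniture and walls round the work are solid. World frame = base frame: x ahead of the robot, y to its left, z up, the work surface at z = 0. Lengths are in m, angles in rad, forces in N, time in s.
With the tool pointing down it reaches from about 0.35 to 0.85 m from the base axis. Payload 8.1 kg.
Tool frame: the origin (TCP) lies on the centre line of the jaws, within the pads' length; the fingertips stand 19 mm ahead of it and the grasp point (between the pads) is the TCP (robot.tips_ahead is the distance from the TCP to the fingertips, in m); y points along the fingers, z is the direction in which the jaws open and shut, and the axes are right-handed (so a half turn about y gives the same grasp; the last joint's range is limited). The gripper opens to 93 mm and grips with 3 to 60 N. Pads are 15 mm wide; open, the fingers measure 128 mm over their backs; the gripper's body (75 mm by 188 mm) begins 65 mm behind the grasp point.
Start: joints at [-1.426, 0.13, 1.488, -0, 1.523, -0.085], TCP at [0.137, -0.584, 0.238] pointing down, gripper open.
Joint ranges: [-2.96, 2.96], [-0.89, 2.26], [0.02, 2.5], [-1.34, 4.48], [0, 2.73], [-2.66, 2.66]. Speed limits (rad/s): [2.39, 2.39, 2.79, 3.14, 3.14, 3.14].

### API

Orientations are given as a rotation vector (axis times angle).
In Python, from plant import robot, imaging, models gives the robot as it stands.
- The arm moves only by the tool carry_out, never from a script. Its argument "motion" is one flat list of numbers, 7 for each row, row after row: the shift along the tool's x, y, z in m, then the turn, a rotation vector about the tool's x, y, z in degrees, then the opening, from -1 (shut) to 1 (fully open). A call has exactly 5 rows; each row shifts and turns the pose as measured when the row begins, along the tool's axes as they then stand; what a row does not reach is not made up. A row lasts 1/10 s, in which the tool goes at most 50 mm and 8.59 degrees, less where a joint would pass 70% of its speed; a pose out of reach is approached as far as the arm can. A call is refused whole if a number of a shift passes 0.05 or a number of a turn 8.59, either way. A call with a gripper value outside its range is refused whole. The fingers move at their own pace and stop on an object; "squeeze" is the grip in N (left out, the last holds). Time passes only in rows, so rows that do not move let the fingers close, or fill a call up. It gives the time, the measured TCP pose, the force and the opening at its end, in the units of the state.
- robot.read_state(): the state, without advancing time (a new reading comes with each control period).
- imaging.read_camera(name): name is "scene" or "top" or "wrist"; returns the picture (384x512x3 uint8, blue, green, red); there is no depth.
- imaging.camera_model(name): a dict with "K" (3x3 intrinsics, pixels), "position" and "orientation" of the camera in the world. Camera axes: x right, y down, z forward; pixel columns grow to the right and rows downward; lengths in m; the calibration is good to about 2 mm. The wrist camera is an equidistant fisheye: a pixel r from the principal point sees the ray r / f radians off the axis. A picture is of the moment at which its call begins: read the wrist's pose just before it. camera_model takes no time and is no camera call; for the wrist camera it gives the pose at the moment of the call.
- robot.close_job(): hands the job in, once; it reports no verdict.
Trained networks look in the newest picture that a camera, given by its name, has taken for a name from the list of things; names that differ only in an ending like _2 or _b are one class to them, and where a whole thing is asked for, a point or a joint stands for the part that bears it (a point fixed in the world has none). Each returns a list of dicts, best first, with "confidence" (0 to 1); they miss things now and then, are a little off and sometimes report something else, mostly with a low value. They report only what shows in the picture. A call takes as long as a camera call.
- models.outline_of(camera, thing): "pixels" (384x512 bool, what is visible of it) and "pixel" ([column, row] in pixels, amid what is visible of it).
The state is a dict: "t": time; "q": joint angles; "dq": joint speeds; "joint_torque": joint torques, N m; "tool_pos": TCP position; "orientation": TCP orientation; "force": force on the tool from outside, world axes, zero at the start; "wrist_torque": the same for the moment, N m; "opening": finger opening in m.
Only numpy, scipy, OpenCV 4.12 (cv2) and the standard library are available. Lean on these libraries where they do the work, as an engineer would, in place of code of your own. Each camera call takes 0.05 s, during which the arm holds its last target.

## Working session

There is one attempt and no reset: what is moved stays moved. The work goes in short steps, Python scripts to look and compute and a tool call to move; the robot and the scene stay as the last step left them, time stands still between calls to the robot, and variables do not carry over. Pictures are saved under pics/ and viewed, and the job is handed in when it is done.

Besides the shell and the picture viewer there is one more tool, called after ">>>" by a JSON object that holds its "name" and its "arguments". carry_out: Moves the arm, as the interface text tells. Its arguments: {"type":"object","properties":{"motion":{"type":"array","items":{"type":"number"}},"squeeze":{"type":"number"}},"required":["motion"]}

```bash
ls; mkdir -p pics; python3 - <<'E'
from plant import robot, imaging, models
import cv2
s=robot.read_state();print(s)
for n in ["scene","top","wrist"]:
    im=imaging.read_camera(n);cv2.imwrite(f"pics/{n}0.png",im)
    m=imaging.camera_model(n);print(n,m)
    for th in ["steamer","lid","catch","mains","key_left","key_right","key_start"]:
        try:
            r=models.outline_of(n,th)
            print(th,[(round(d["confidence"],2),[round(float(v),1) for v in d["pixel"]],int(d["pixels"].sum())) for d in r])
        except Exception as e: print(th,e)
E
```

```text
pics
{'t': 0.0, 'q': array([-1.42641217e+00,  1.31152917e-01,  1.48926056e+00, -2.68743686e-05,
        1.52300173e+00, -8.54260042e-02]), 'dq': array([-8.88543939e-04,  6.95816303e-04, -1.30078835e-04, -2.73241513e-03,
       -8.25790302e-05,  3.61536504e-04]), 'joint_torque': array([ 4.49312269e-03, -5.59839857e+01, -4.91760099e+01,  7.70192407e-02,
        3.50108917e-02, -1.46101838e-04]), 'tool_pos': array([ 0.13659623, -0.58370005,  0.23660263]), 'orientation': array([-0.24242208,  2.10164091, -2.09779202]), 'force': array([ 0.0193967 , -0.45858616, -0.53402114]), 'wrist_torque': array([-0.00343896, -0.04717018,  0.01231902]), 'opening': 0.09315388238018299}
scene {'K': array([[458.94453075,   0.        , 248.99839168],
       [  0.        , 458.94453075, 190.35682037],
       [  0.        ,   0.        ,   1.        ]]), 'position': array([0.10474092, 0.75961933, 0.78876079]), 'orientation': array([-0.63016621,  2.52823389, -1.35443003])}
steamer [(0.65, [214.4, 226.0], 8788)]
lid [(0.8, [207.1, 177.2], 1057), (0.25, [208.6, 245.6], 37)]
catch [(0.52, [215.2, 219.8], 141)]
mai
[... 336 characters left out ...]
37669083, -0.14716903,  0.97604588]), 'orientation': array([-2.13324059,  2.10502419, -0.19086669])}
steamer [(0.63, [213.7, 166.2], 11680)]
lid [(0.8, [232.8, 137.7], 5187), (0.7, [166.6, 129.2], 311)]
catch []
mains [(0.6, [156.5, 171.0], 208)]
key_left []
key_right [(0.6, [185.7, 201.4], 46)]
key_start [(0.73, [203.1, 218.5], 188)]
wrist {'K': array([[297.31863964,   0.        , 252.75982534],
       [  0.        , 297.31863964, 188.84773487],
       [  0.        ,   0.        ,   1.        ]]), 'position': array([ 0.21502087, -0.56602469,  0.38367175]), 'orientation': array([ 2.27112697, -1.80115591, -0.2653741 ])}
steamer []
lid []
catch []
mains []
key_left []
key_right []
key_start []
```

```bash
python3 - <<'E'
import cv2
a=cv2.imread("pics/scene0.png");b=cv2.imread("pics/top0.png")
cv2.imwrite("pics/s1.png",cv2.resize(a[130:290,120:320],None,fx=4,fy=3.75*4/3.75)[:600]);
cv2.imwrite("pics/t1.png",cv2.resize(b[70:260,110:310],None,fx=3.1,fy=3.1))
E
```

```text
(no output)
```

View pics/s1.png

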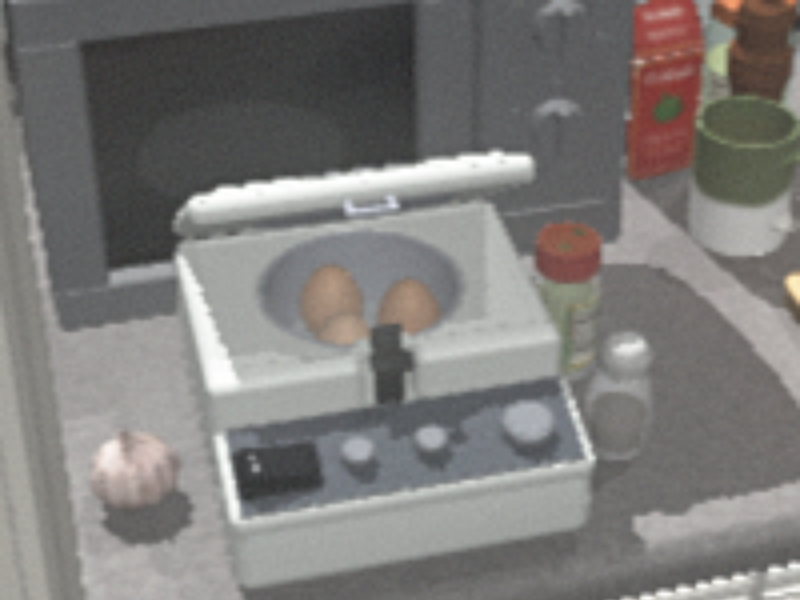

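View pics/t1.png

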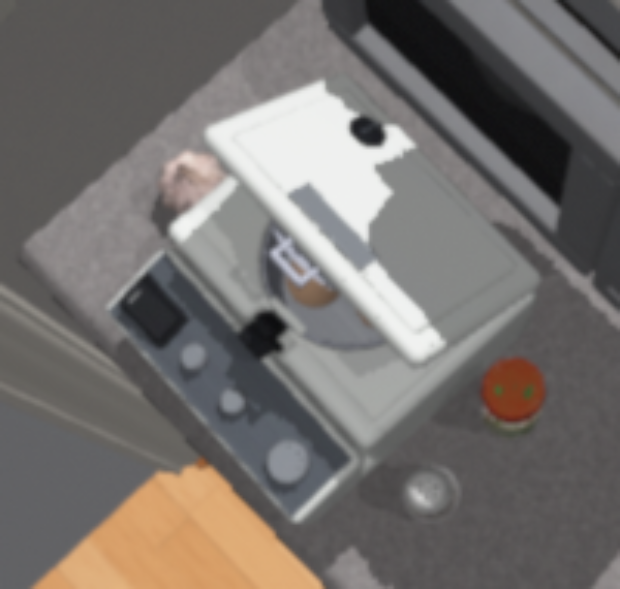

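View pics/scene0.png

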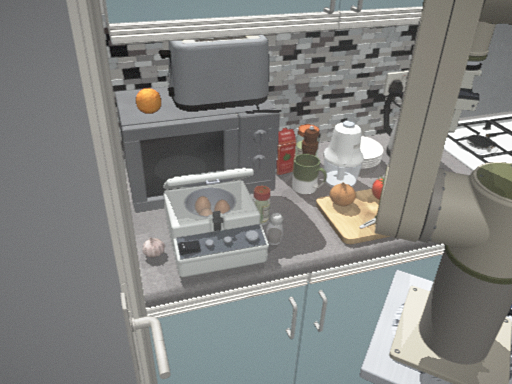

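View pics/top0.png

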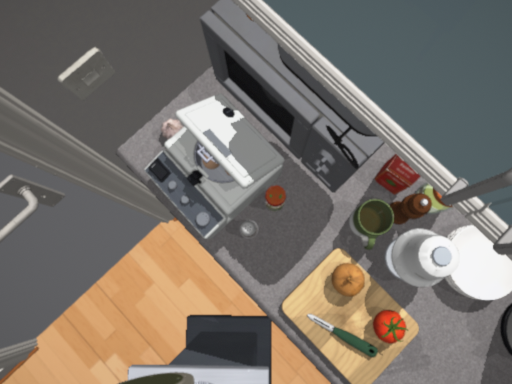

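The scene view shows the steamer left, with the panel around (175-265, 240), lid half open, and the garlic at left (153,247). In the top view the steamer is rotated, its front facing lower-left, with the tall door post near its front-left. Next I'll triangulate.

```bash
cat > h.py <<'E'
import numpy as np, cv2
from scipy.spatial.transform import Rotation as R
from plant import robot, imaging, models
def ray(m,px,fish=False):
    K=m["K"];x=(px[0]-K[0,2])/K[0,0];y=(px[1]-K[1,2])/K[1,1]
    if fish:
        r=np.hypot(x,y);d=np.array([x/r*np.sin(r),y/r*np.sin(r),np.cos(r)]) if r>1e-9 else np.array([0,0,1.])
    else: d=np.array([x,y,1.])
    d/=np.linalg.norm(d)
    return np.array(m["position"]),R.from_rotvec(m["orientation"]).apply(d)
def tri(rays):
    A=np.zeros((3,3));b=np.zeros(3)
    for p,d in rays:
        P=np.eye(3)-np.outer(d,d);A+=P;b+=P@p
    X=np.linalg.solve(A,b)
    return X,[np.linalg.norm((np.eye(3)-np.outer(d,d))@(X-p)) for p,d in rays]
def proj(m,X,fish=False):
    c=R.from_rotvec(m["orientation"]).inv().apply(np.atleast_2d(X)-m["position"]);K=m["K"]
    if fish:
        rr=np.hypot(c[:,0],c[:,1]);th=np.arctan2(rr,c[:,2]);u=c[:,:2]/rr[:,None]*th[:,None]
    else: u=c[:,:2]/c[:,2:]
    return u*K[0,0]+K[:2,2]
def onplane(m,px,z,fish=False):
    p,d=ray(m,px,fish);return p+d*(z-p[2])/d[2]
E
python3 - <<'E'
from h import *
S=imaging.camera_model("scene");T=imaging.camera_model("top")
pts={"mains":((187.8,244.8),(156.5,171)),"kl":((209.7,242.5),(171.9,185.2)),"kr":((225.9,241),(185.7,201.4)),"ks":((250.2,238.4),(203.1,218.5)),
"catch":((215.2,217),(194.8,176.5)),"post":None}
for k,v in pts.items():
    if v:
        X,e=tri([ray(S,v[0]),ray(T,v[1])]);print(k,X.round(4),np.round(e,4))
for n in["scene","top"]:
  imaging.read_camera(n)
  for th in ["garlic","salt","spice","mug","lid_press"]:
    r=models.outline_of(n,th);print(n,th,[(round(d["confidence"],2),[round(float(v),1) for v in d["pixel"]],int(d["pixels"].sum())) for d in r])
E
```

```text
mains [0.5866 0.0982 0.0891] [0.0031 0.0031]
kl [0.553  0.0619 0.0838] [0.0004 0.0004]
kr [0.5217 0.0319 0.0775] [0.0047 0.0047]
ks [ 0.4812 -0.0092  0.0728] [0.0014 0.0014]
catch [0.5684 0.0064 0.1157] [0.0022 0.0022]
scene garlic [(0.63, [154.4, 248.3], 338)]
scene salt [(0.94, [274.8, 228.6], 473), (0.58, [259.4, 199.8], 524), (0.43, [212.7, 220.1], 156)]
scene spice [(0.85, [259.9, 200.9], 493), (0.25, [273.6, 229.9], 392)]
scene mug [(0.96, [307.3, 173.3], 1035)]
scene lid_press [(0.69, [207.7, 176.3], 991), (0.36, [211.3, 221.8], 8850)]
top garlic [(0.55, [166.2, 128.8], 327), (0.41, [171.9, 184.1], 52)]
top salt [(0.65, [247.9, 227.0], 276)]
top spice [(0.69, [276.1, 198.8], 433)]
top mug [(0.76, [372.6, 219.6], 1426)]
top lid_press [(0.73, [230.3, 139.9], 5200), (0.43, [344.4, 279.5], 896)]
```

```bash
python3 - <<'E'
from h import *
s=robot.read_state()
M=R.from_rotvec(s["orientation"]).as_matrix();print(M.round(3),s["t"])
S=imaging.camera_model("scene");T=imaging.camera_model("top")
for z in (0,0.056):
  print("counter left",onplane(S,(130,235),z),onplane(T,(120,150),z),onplane(T,(172,218),z))
X,e=tri([ray(S,(154.4,248.3)),ray(T,(166.2,128.8))]);print("garlic",X,e)
X,e=tri([ray(S,(274.8,228.6)),ray(T,(247.9,227))]);print("salt",X,e)
X,e=tri([ray(S,(259.9,200.9)),ray(T,(276.1,198.8))]);print("spice",X,e)
# lid strip: crop (330,225)/3.1
print("strip", [onplane(T,(110+330/3.1,70+225/3.1),z).round(3) for z in (.17,.19,.21)])
# bar: scene crop (370,203)/4, top crop (295,258)/3.1
X,e=tri([ray(S,(120+370/4,130+203/4)),ray(T,(110+297/3.1,70+262/3.1))]);print("striker",X,e)
# lid front edge corners: top crop (207,132),(425,360); scene crop (183,215),(533,165)
for a,b in (((183,212),(207,132)),((533,165),(432,352))):
  X,e=tri([ray(S,(120+a[0]/4,130+a[1]/4)),ray(T,(110+b[0]/3.1,70+b[1]/3.1))]);print("lidcorner",X.round(3),e)
E
```

```text
[[-0.974  0.     0.228]
 [-0.228 -0.    -0.974]
 [ 0.    -1.     0.   ]] 1.8
counter left [0.80880733 0.05477078 0.        ] [0.65711852 0.21612644 0.        ] [0.48834162 0.07665511 0.        ]
counter left [0.75882042 0.10481322 0.056     ] [0.64102916 0.1952826  0.056     ] [0.48193573 0.06381334 0.056     ]
garlic [0.69947725 0.09415358 0.03112065] [np.float64(0.0036805953916938666), np.float64(0.0036805953916938944)]
salt [ 0.46345677 -0.10948387  0.04045519] [np.float64(0.0018225748641369527), np.float64(0.0018225748641369512)]
spice [ 0.53170219 -0.17140825  0.06555305] [np.float64(0.004146953948541775), np.float64(0.004146953948541692)]
strip [array([ 0.627, -0.046,  0.17 ]), array([ 0.62 , -0.048,  0.19 ]), array([ 0.614, -0.051,  0.21 ])]
striker [ 0.59564656 -0.02767432  0.19224781] [np.float64(0.0010843672001079362), np.float64(0.0010843672001079154)]
lidcorner [0.685 0.036 0.193] [np.float64(0.002479023920714428), np.float64(0.0024790239207143805)]
lidcorner [ 0.535 -0.117  0.19 ] [np.float64(0.002093588291771493), np.float64(0.002093588291771467)]
```

>>> {"name": "carry_out", "arguments": {"motion": [-0.034, -0.015, -0.033, 0, 0, 0, -1, -0.034, -0.015, -0.033, 0, 0, 0, -1, -0.034, -0.012, -0.033, 0, 0, 0, -1, -0.034, -0.01, -0.033, 0, 0, 0, -1, -0.034, -0.01, -0.033, 0, 0, 0, -1], "squeeze": 20}}

```text
t: 2.3
tool_pos: [0.2646, -0.3813, 0.2968]
orientation: [-0.235, 2.113, -2.097]
force: [0.3, -1.4, 0.2]
opening: 0.0576
```

>>> {"name": "carry_out", "arguments": {"motion": [-0.034, -0.008, -0.033, 0, 0, 0, -1, -0.034, -0.008, -0.033, 0, 0, 0, -1, -0.034, -0.005, -0.033, 0, 0, 0, -1, -0.034, -0.005, -0.033, 0, 0, 0, -1, -0.034, 0, -0.033, 0, 0, 0, -1]}}

```text
t: 2.8
tool_pos: [0.3983, -0.1751, 0.3284]
orientation: [-0.227, 2.106, -2.102]
force: [1.3, -0.8, -0.7]
opening: 0.0173
```

>>> {"name": "carry_out", "arguments": {"motion": [-0.033, 0, -0.029, 0, -8, 0, -1, -0.036, 0, -0.025, 0, -8, 0, -1, -0.039, 0, -0.019, 0, -8, 0, -1, -0.042, 0, -0.014, 0, -8, 0, -1, 0, 0, 0, 0, 0, 0, -1]}}

```text
t: 3.3
tool_pos: [0.504, -0.0194, 0.3308]
orientation: [-0.735, 1.742, -1.745]
force: [-1.6, -0.2, 0.8]
opening: 0.0003
```

```bash
python3 - <<'E'
from h import *
s=robot.read_state();print(s["tool_pos"],R.from_rotvec(s["orientation"]).as_matrix().round(3),s["opening"],s["q"].round(2))
W=imaging.camera_model("wrist")
im=imaging.read_camera("wrist");cv2.imwrite("pics/w1.png",im)
print(W["position"],W["orientation"])
for th in ["lid","catch","mains","key_left","key_right","key_start"]:
    r=models.outline_of("wrist",th)
    print(th,[(round(d["confidence"],2),[round(float(v),1) for v in d["pixel"]],int(d["pixels"].sum())) for d in r])
E
```

```text
[ 0.50397825 -0.01940278  0.33082122] [[-0.692  0.009  0.722]
 [-0.722  0.003 -0.692]
 [-0.008 -1.     0.005]] 0.00033287283581427544 [-0.14 -0.16  1.61  0.    1.69  0.62]
[0.55824877 0.03833747 0.47749391] [ 2.66241957 -1.07160192 -0.14728368]
lid [(0.92, [363.4, 124.9], 13460), (0.28, [235.7, 92.7], 188)]
catch [(0.69, [268.9, 120.7], 427)]
mains [(0.97, [236.3, 60.4], 585), (0.32, [272.1, 215.0], 642)]
key_left [(0.58, [236.0, 95.0], 194), (0.2, [271.8, 216.4], 648)]
key_right [(0.6, [237.2, 124.1], 163)]
key_start [(0.78, [232.5, 170.2], 437), (0.59, [235.0, 125.1], 171)]
```

View pics/w1.png

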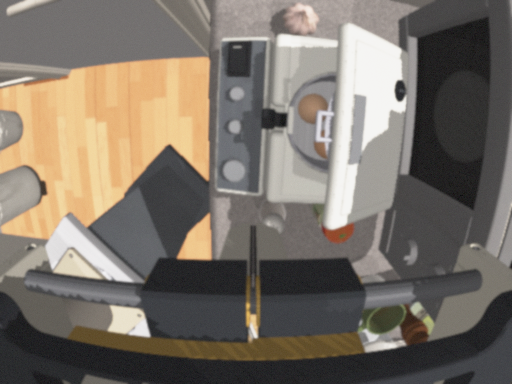

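Wrist view: panel with rocker (238,60), keys (236,94), (235,126), (233,170), catch (273,119), lid strip (357,130); the closed fingers are slim. Triangulating with all three cameras.

```bash
python3 - <<'E'
from h import *
S=imaging.camera_model("scene");T=imaging.camera_model("top");W=imaging.camera_model("wrist")
im=cv2.imread("pics/w1.png");cv2.imwrite("pics/w1z.png",cv2.resize(im[20:230,205:405],None,fx=2.85,fy=2.85,interpolation=cv2.INTER_CUBIC))
pts={"mains":((187.8,244.8),(156.5,171),(238,60.4)),"kl":((209.7,242.5),(171.9,185.2),(236.3,94.6)),"kr":((225.9,241),(185.7,201.4),(236,125.5)),"ks":((250.2,238.4),(203.1,218.5),(233,170.2)),
"catch":((215.2,217),(194.8,176.5),(270,120))}
P={}
for k,v in pts.items():
    X,e=tri([ray(S,v[0]),ray(T,v[1]),ray(W,v[2],True)]);P[k]=X;print(k,X.round(4),np.round(e,4))
d=P["kl"]-P["ks"];print(np.degrees(np.arctan2(d[1],d[0])),np.linalg.norm(d))
d=P["mains"]-P["ks"];print(np.degrees(np.arctan2(d[1],d[0])),np.linalg.norm(d))
print("panel edges yaw")
for z in (.085,):
  for px in ((221,40),(217,188),(268,40),(262,190)):
    print(px,onplane(W,px,z,True).round(4))
for px,z in (((273,37),.1),((268,200),.1)): print(px,onplane(W,px,z,True).round(4))
E
```

```text
mains [0.5873 0.0927 0.0857] [0.0057 0.0059 0.0083]
kl [0.553  0.0586 0.0825] [0.0022 0.0034 0.0049]
kr [0.5222 0.0289 0.0763] [0.0055 0.0049 0.0041]
ks [ 0.479  -0.0114  0.0751] [0.0048 0.0015 0.0061]
catch [0.5649 0.005  0.1178] [0.0057 0.0008 0.0064]
43.390860522958334 0.10222076911097468
43.85676039494748 0.15062312816460754
panel edges yaw
(221, 40) [0.5896 0.1204 0.085 ]
(217, 188) [ 0.443  -0.0169  0.085 ]
(268, 40) [0.6328 0.0773 0.085 ]
(262, 190) [ 0.4853 -0.0627  0.085 ]
(273, 37) [0.6373 0.0741 0.1   ]
(268, 200) [ 0.484  -0.0748  0.1   ]
```

View pics/w1z.png

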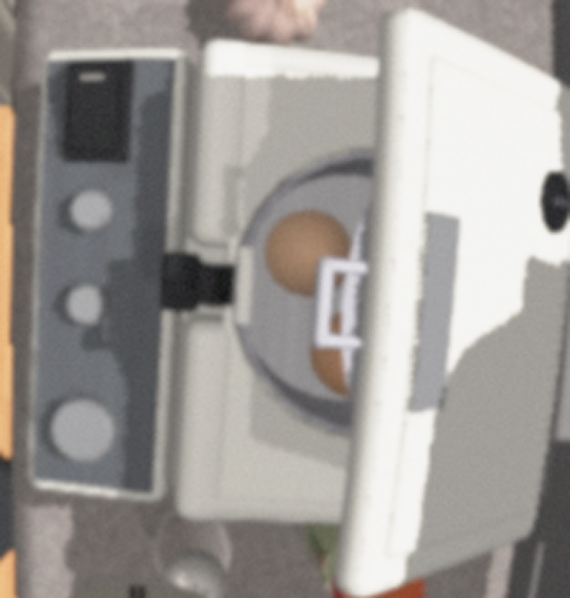

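```bash
cat > fit.py <<'E'
from h import *
from scipy.optimize import least_squares
S=imaging.camera_model("scene");T=imaging.camera_model("top");W=imaging.camera_model("wrist")
c=lambda x,y:(205+x/2.85,20+y/2.85)
obs=[] # (cam, name, px)
w={"kl":c(90,210),"kr":c(84,304),"ks":c(82,430),"mains":c(97,110),"catch":c(180,280)}
s={"mains":(187.8,244.8),"kl":(209.7,242.5),"kr":(225.9,241),"ks":(250.2,238.4),"catch":(215.2,217.5)}
t={"mains":(156.5,171),"kl":(171.9,185.2),"kr":(185.2,200.4),"ks":(203.1,218.5),"catch":(194.3,177.5)}
# params: X,Y,yaw, xk,zk, kly, mainsy, offs(9)
def local(p):
    xk,zk,ky,my=p[3:7]
    return {"kl":(xk,ky,zk),"kr":(xk,ky-.044,zk),"ks":(xk,ky-.104,zk),"mains":(xk,my,zk),"catch":(-.065,0,.115)}
def world(p,l):
    l=np.array(l);cc,ss=np.cos(p[2]),np.sin(p[2])
    return np.array([p[0]+cc*l[0]-ss*l[1],p[1]+ss*l[0]+cc*l[1],l[2]])
def res(p):
    out=[];L=local(p)
    for i,(m,o,f) in enumerate(((S,s,0),(T,t,0),(W,w,1))):
        m=dict(m);m["position"]=np.array(m["position"])+p[7+3*i:10+3*i]
        for k in o: out+=list((proj(m,world(p,L[k]),f)[0]-o[k])/(1.0))
        out+=list(p[7+3*i:10+3*i]/.002)
    return np.array(out)
p0=np.r_[.61,-.04,-.78,-.11,.08,.05,.1,np.zeros(9)]
if __name__=="__main__":
    r=least_squares(res,p0);p=r.x;print(p.round(4),r.cost);print(res(p).round(1))
    for k,l in local(p).items(): print(k,world(p,l).round(4))
    sd=np.sqrt(np.diag(np.linalg.inv(r.jac.T@r.jac)));print(sd[:7].round(4))
    st=robot.read_state();M=R.from_rotvec(st["orientation"]);tip=st["tool_pos"]+M.apply([0,.019,0]);print("tip",tip,proj(W,tip,True))
E
python3 fit.py
```

```text
[ 6.071e-01 -4.030e-02 -8.240e-01 -1.084e-01  7.870e-02  2.860e-02
  7.720e-02 -3.200e-03 -1.500e-03 -2.000e-04  9.000e-04 -2.300e-03
 -6.000e-04  2.200e-03  3.800e-03  1.000e-04] 20.502304695024353
[ 0.3  1.6 -1.1  0.6  0.9 -0.8  0.8 -2.1  1.2  0.8 -1.6 -0.8 -0.1  2.6
 -1.4  0.8  0.   0.  -0.9 -0.5  0.8 -1.5  0.9  0.5 -1.2 -0.3 -0.4  0.2
  0.3 -0.1 -0.5 -0.8 -1.2 -0.5  1.3 -0.3  1.1  1.9  0.1]
kl [0.5545 0.0587 0.0787]
kr [0.5222 0.0288 0.0787]
ks [ 0.4781 -0.012   0.0787]
mains [0.5901 0.0917 0.0787]
catch [0.5629 0.0074 0.115 ]
[0.0017 0.0017 0.0098 0.0012 0.0023 0.0012 0.0016]
tip [ 0.50220174 -0.02498786  0.31248763] [[252.75513626 236.07381118]]
```

```bash
python3 - <<'E'
import cv2
im=cv2.imread("pics/w1.png");cv2.imwrite("pics/w1f.png",cv2.resize(im[210:350,180:330],None,fx=4,fy=4,interpolation=cv2.INTER_CUBIC))
E
```

```text
(no output)
```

View pics/w1f.png

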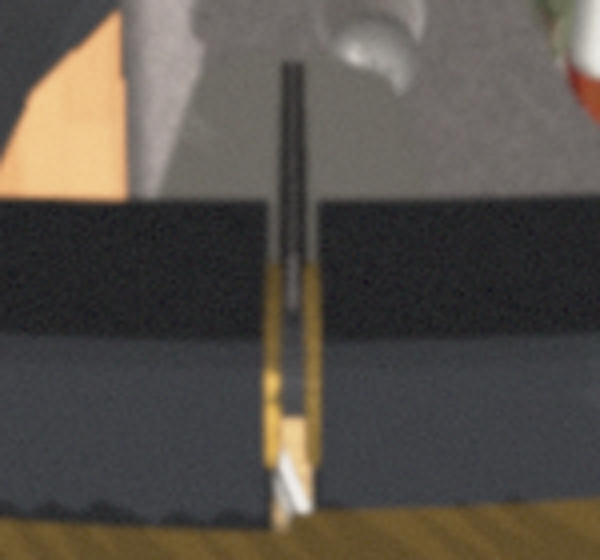

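```bash
python3 - <<'E'
from h import *
import pickle
for i in range(2):
    s=robot.read_state();W=imaging.camera_model("wrist");im=imaging.read_camera("wrist");print(s["t"],s["tool_pos"],W["position"],W["orientation"])
pickle.dump(W,open("W2.pkl","wb"));cv2.imwrite("pics/w2.png",im)
for th in ["mains","key_left","key_right","key_start","catch"]:
    r=models.outline_of("wrist",th);print(th,[(round(d["confidence"],2),[round(float(v),1) for v in d["pixel"]],int(d["pixels"].sum())) for d in r])
cv2.imwrite("pics/w2z.png",cv2.resize(im[20:230,205:405],None,fx=2.85,fy=2.85,interpolation=cv2.INTER_CUBIC))
E
```

```text
3.65 [ 0.50202555 -0.02499728  0.33148681] [0.55698263 0.03234341 0.47807373] [ 2.65448388 -1.08848501 -0.1481658 ]
3.7 [ 0.50208873 -0.02490676  0.33152516] [0.55700835 0.03240706 0.47809413] [ 2.65463743 -1.08829875 -0.14808659]
mains [(0.73, [233.3, 55.8], 541)]
key_left [(0.53, [231.0, 90.8], 198), (0.27, [271.9, 211.7], 706)]
key_right [(0.43, [232.8, 123.0], 188), (0.35, [331.9, 224.3], 708)]
key_start [(0.6, [230.0, 166.0], 416)]
catch [(0.85, [269.0, 115.8], 460), (0.73, [232.0, 91.7], 200), (0.43, [378.6, 314.2], 1170)]
```

View pics/w2z.png

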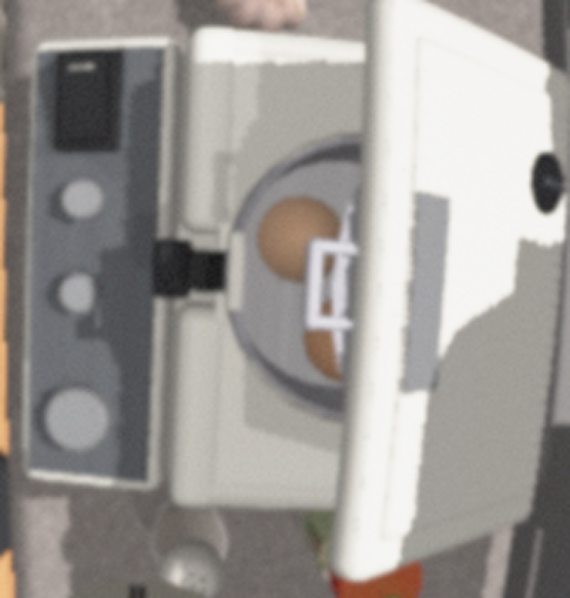

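```bash
cat > fit2.py <<'E'
import fit, pickle
from fit import *
W=pickle.load(open("W2.pkl","rb"));fit.W=W
fit.w={k:c(*v) for k,v in {"kl":(81,199),"kr":(76,293),"ks":(76,419),"mains":(88,99),"catch":(172,268)}.items()}
def local(p):
    xk,zk,ky,my=p[3:7]
    return {"kl":(xk,ky,zk),"kr":(xk,ky-.044,zk),"ks":(xk,ky-.104,zk),"mains":(xk,my,zk),"catch":(-.062,0,.116)}
fit.local=local
E
python3 - <<'E'
from fit2 import *
r=least_squares(res,p0);p=r.x;print(p.round(4),r.cost);print(res(p).round(1))
for k,l in local(p).items(): print(k,world(p,l).round(4))
for a,b,z in (((38,45),(27,472),.07),((176,40),(157,487),.085),((370,5),(340,570),.19),((418,195),(402,388),.185),((449,198),(436,392),.18)):
    A=onplane(W,c(*a),z,True);B=onplane(W,c(*b),z,True);d=A-B;print(A.round(3),B.round(3),"yaw",(np.arctan2(d[1],d[0])-np.pi/2).round(4),np.linalg.norm(d).round(4))
np.save("p.npy",p)
E
```

```text
[ 6.055e-01 -3.510e-02 -8.180e-01 -1.055e-01  7.950e-02  2.900e-02
  7.750e-02 -2.300e-03 -5.000e-04 -7.000e-04  1.100e-03 -0.000e+00
 -1.000e-04  1.200e-03  5.000e-04  3.000e-04] 15.898068293018191
[ 0.2  1.9 -1.3  0.8  0.7 -0.7  0.7 -2.1  1.   0.7 -1.2 -0.2 -0.4  2.2
 -1.2  0.5  0.  -0.2 -0.9 -0.6  0.7 -1.7  0.8  0.5 -0.  -0.  -0.1  0.3
  0.5  0.1 -0.7 -0.4 -1.1 -0.3  1.4 -0.1  0.6  0.2  0.1]
kl [0.5545 0.0616 0.0795]
kr [0.5224 0.0316 0.0795]
ks [ 0.4786 -0.0095  0.0795]
mains [0.5899 0.0948 0.0795]
catch [0.5631 0.0101 0.116 ]
[0.593 0.131 0.07 ] [ 0.439 -0.014  0.07 ] yaw -0.8166 0.2111
[0.638 0.084 0.085] [ 0.483 -0.062  0.085] yaw -0.815 0.2129
[0.676 0.036 0.19 ] [ 0.529 -0.108  0.19 ] yaw -0.7963 0.2058
[ 0.642 -0.026  0.185] [ 0.591 -0.074  0.185] yaw -0.8195 0.0702
[ 0.652 -0.035  0.18 ] [ 0.601 -0.086  0.18 ] yaw -0.7973 0.0723
```

```bash
cat > plan.py <<'E'
from fit2 import *
p=np.load("p.npy");p[2]=-.814
def L2W(l): return world(p,l)
def lidpt(th,r=.1144,a0=.197): return L2W((.1-r*np.cos(a0+th),0,.112+r*np.sin(a0+th)))
def totool(target_tip,tilt=None):
    st=robot.read_state();M=R.from_rotvec(st["orientation"]);tip=st["tool_pos"]+M.apply([0,.019,0])
    return M.inv().apply(np.array(target_tip)-tip)
def show():
    st=robot.read_state();M=R.from_rotvec(st["orientation"]);tip=st["tool_pos"]+M.apply([0,.019,0])
    d=tip-np.r_[p[:2],0];cc,ss=np.cos(p[2]),np.sin(p[2])
    z=M.as_matrix()[:,2];y=M.as_matrix()[:,1];yl=[cc*y[0]+ss*y[1],-ss*y[0]+cc*y[1],y[2]]
    print("t",round(st["t"],2),"tip local",np.round([cc*d[0]+ss*d[1],-ss*d[0]+cc*d[1],d[2]],4),"yawerr deg",np.degrees(np.arctan2(z[1],z[0])-p[2]).round(2),"y local",np.round(yl,3),"F",st["force"].round(2))
    return st,M,tip
E
python3 - <<'E'
from plan import *
best=[]
for th in np.arange(.35,.75,.02):
    X=lidpt(th);print(round(th,2),X.round(4),(proj(W,X,True)[0]-c(426,293)).round(1),(proj(T,X)[0]-(110+330/3.1,70+225/3.1)).round(1))
show()
for th in (.6,.5): print(totool(lidpt(th)))
E
```

```text
0.35 [ 0.607  -0.0368  0.1715] [-23.5  -4. ] [-4.7  8.9]
0.37 [ 0.6079 -0.0377  0.1734] [-21.9  -3.8] [-4.4  8.2]
0.39 [ 0.6087 -0.0386  0.1754] [-20.2  -3.6] [-4.1  7.6]
0.41 [ 0.6096 -0.0395  0.1773] [-18.6  -3.4] [-3.7  6.9]
0.43 [ 0.6105 -0.0405  0.1791] [-16.8  -3.2] [-3.3  6.2]
0.45 [ 0.6114 -0.0415  0.181 ] [-15.1  -3. ] [-3.   5.5]
0.47 [ 0.6124 -0.0425  0.1828] [-13.3  -2.8] [-2.6  4.8]
0.49 [ 0.6134 -0.0435  0.1846] [-11.4  -2.6] [-2.1  4.1]
0.51 [ 0.6144 -0.0446  0.1863] [-9.6 -2.3] [-1.7  3.4]
0.53 [ 0.6154 -0.0457  0.188 ] [-7.6 -2.1] [-1.2  2.6]
0.55 [ 0.6165 -0.0468  0.1897] [-5.7 -1.9] [-0.8  1.9]
0.57 [ 0.6176 -0.048   0.1914] [-3.7 -1.6] [-0.3  1.1]
0.59 [ 0.6187 -0.0491  0.193 ] [-1.7 -1.4] [0.2 0.4]
0.61 [ 0.6198 -0.0503  0.1946] [ 0.4 -1.1] [ 0.8 -0.4]
0.63 [ 0.6209 -0.0515  0.1962] [ 2.5 -0.9] [ 1.3 -1.2]
0.65 [ 0.6221 -0.0528  0.1977] [ 4.6 -0.6] [ 1.8 -2. ]
0.67 [ 0.6233 -0.054   0.1992] [ 6.7 -0.3] [ 2.4 -2.8]
0.69 [ 0.6245 -0.0553  0.2007] [ 8.9 -0.1] [ 3.  -3.6]
0.71 [ 0.6257 -0.0566  0.2021] [11.1  0.2] [ 3.6 -4.4]
0.73 [ 0.627  -0.0579  0.2035] [13.3  0.5] [ 4.2 -5.2]
t 4.0 tip local [-0.0787 -0.0672  0.3124] yawerr deg 2.21 y local [ 0.006  0.007 -1.   ] F [ 0.    0.94 -0.32]
[-0.06255327  0.11957537  0.10060068]
[-0.06279508  0.12792114  0.09278696]
```

```bash
python3 - <<'E'
from plan import *
cc,ss=np.cos(p[2]),np.sin(p[2])
def loc(X): d=X-np.r_[p[:2],0];return np.round([cc*d[0]+ss*d[1],-ss*d[0]+cc*d[1],X[2]],3)
for n,m,px,f in (("wr bottom",W,(403,70),1),("wr b2",W,(385,195),1),("sc bot",S,(137,207),0),("sc bot2",S,(205,200),0),("sc bot3",S,(272,190),0)):
    for z in (0,.02): print(n,loc(onplane(m,px,z,f)))
# top front edge of microwave in scene: (118,97)->(280,108)? heights guess
for px in ((122,123),(235,116)):
    a,d=ray(S,px)
    for z in (.2,.25,.3,.35): print(px,loc(onplane(S,px,z)))
print("fridge?",[loc(onplane(W,px,0,1)) for px in ((210,10),(211,60),(208,200))])
E
python3 -c "
import cv2
im=cv2.imread('pics/w2.png');cv2.imwrite('pics/w2b.png',cv2.resize(im[0:250,112:512],None,fx=2,fy=2))"
```

```text
wr bottom [0.177 0.093 0.   ]
wr bottom [0.166 0.089 0.02 ]
wr b2 [ 0.167 -0.133  0.   ]
wr b2 [ 0.156 -0.127  0.02 ]
sc bot [0.198 0.181 0.   ]
sc bot [0.17  0.181 0.02 ]
sc bot2 [ 0.184 -0.016  0.   ]
sc bot2 [ 0.156 -0.011  0.02 ]
sc bot3 [ 0.186 -0.227  0.   ]
sc bot3 [ 0.158 -0.216  0.02 ]
(122, 123) [0.344 0.19  0.2  ]
(122, 123) [0.236 0.189 0.25 ]
(122, 123) [0.129 0.188 0.3  ]
(122, 123) [0.022 0.188 0.35 ]
(235, 116) [ 0.314 -0.141  0.2  ]
(235, 116) [ 0.209 -0.114  0.25 ]
(235, 116) [ 0.104 -0.086  0.3  ]
(235, 116) [-0.001 -0.059  0.35 ]
fridge? [array([-0.153,  0.166,  0.   ]), array([-0.148,  0.08 ,  0.   ]), array([-0.149, -0.153,  0.   ])]
```

View pics/w2b.png

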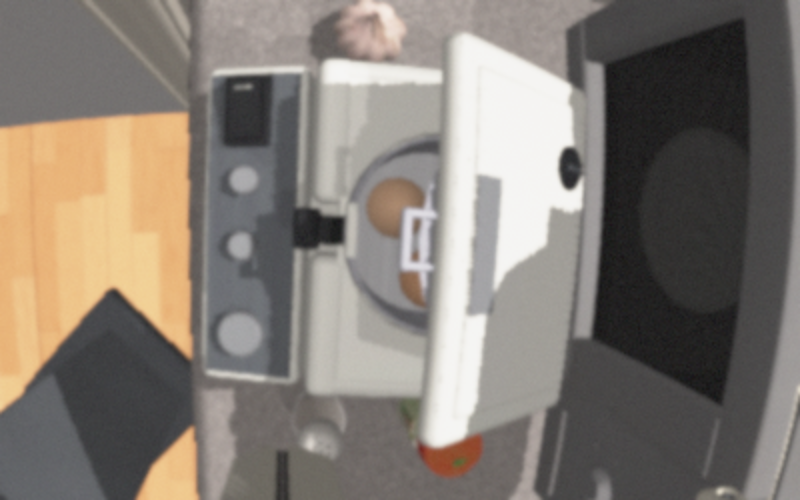

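```bash
python3 - <<'E'
from plan import *
cc,ss=np.cos(p[2]),np.sin(p[2])
def loc(X): d=X-np.r_[p[:2],0];return np.round([cc*d[0]+ss*d[1],-ss*d[0]+cc*d[1],X[2]],3)
print("nadir wrist",proj(W,W["position"]+[1e-6,0,-1],1),"cam",loc(W["position"]),"nadir top",proj(T,T["position"]+[1e-6,0,-1]))
# scene vertical plane: rays at two points of right edge
for e in (((103,0),(150,290)),((80,0),(128,290))):
    (o,d1),(_,d2)=ray(S,e[0]),ray(S,e[1]);print("scene horiz dirs",loc(o),np.round([ (cc*d[1]-ss*d[0])/(cc*d[0]+ss*d[1]) for d in (d1,d2)],3))
for px in ((207,50),(187,0),(197,25),(157,0),(208,55)):
    o,d=ray(W,px,1);print("wrist",px,"slope dy/dx",((cc*d[1]-ss*d[0])/(cc*d[0]+ss*d[1])).round(3),"z at x=-.15..:",loc(o+d*(0-o[2])/d[2]))
E
python3 -c "
import cv2
im=cv2.imread('pics/scene0.png');cv2.imwrite('pics/sz.png',cv2.resize(im[100:384,60:260],None,fx=2.1,fy=2.1))
im=cv2.imread('pics/top0.png');cv2.imwrite('pics/tz.png',cv2.resize(im[50:260,0:260],None,fx=2.8,fy=2.8))"
```

```text
nadir wrist [[250.64328585 103.32990459]] cam [-0.082  0.011  0.478] nadir top [[264.00865754 266.3300312 ]]
scene horiz dirs [-0.922  0.182  0.789] [ 0.008 -0.004]
scene horiz dirs [-0.922  0.182  0.789] [0.051 0.058]
wrist (207, 50) slope dy/dx -1.184 z at x=-.15..: [-0.155  0.097  0.   ]
wrist (187, 0) slope dy/dx -1.587 z at x=-.15..: [-0.192  0.185  0.   ]
wrist (197, 25) slope dy/dx -1.42 z at x=-.15..: [-0.173  0.14   0.   ]
wrist (157, 0) slope dy/dx -1.104 z at x=-.15..: [-0.244  0.19   0.   ]
wrist (208, 55) slope dy/dx -1.098 z at x=-.15..: [-0.153  0.089  0.   ]
```

View pics/sz.png

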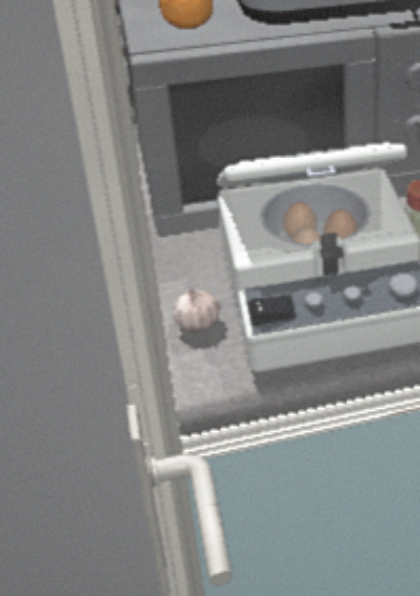

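View pics/tz.png

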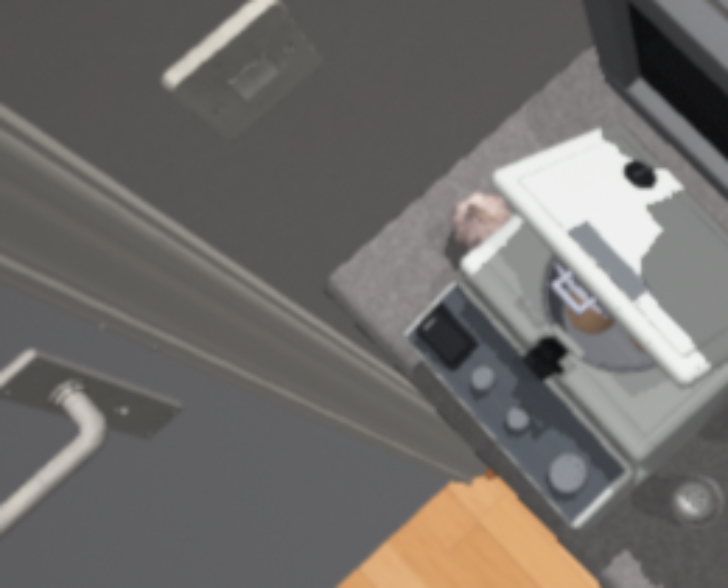

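>>> {"name": "carry_out", "arguments": {"motion": [-0.02, 0, 0.033, 0, 2.2, 0, -1, -0.022, 0.02, 0.034, 0, 0, 0, -1, -0.022, 0.03, 0.03, 0, 0, 0, -1, 0, 0.03, 0, 0, 0, 0, -1, 0, 0, 0, 0, 0, 0, -1]}}

```text
t: 4.5
tool_pos: [0.6201, -0.0503, 0.2491]
orientation: [-0.696, 1.775, -1.78]
force: [0.1, 0.2, -0.6]
opening: 0.0001
```

```bash
python3 - <<'E'
from plan import *
show();print(totool(L2W((.018,0,.205))))
W=imaging.camera_model("wrist");im=imaging.read_camera("wrist");cv2.imwrite("pics/w3.png",im);show()
print("tip px",proj(W,show()[2],1),[proj(W,lidpt(t),1) for t in (.56,.6,.64)])
E
```

```text
t 4.5 tip local [0.0212 0.0004 0.2301] yawerr deg -0.11 y local [ 0.006  0.007 -1.   ] F [ 0.12  0.2  -0.61]
[ 0.00058819  0.02509767 -0.00329659]
t 4.55 tip local [0.0217 0.0008 0.2327] yawerr deg -0.11 y local [ 0.008  0.009 -1.   ] F [-0.89 -0.58  0.39]
t 4.55 tip local [0.0217 0.0008 0.2327] yawerr deg -0.11 y local [ 0.008  0.009 -1.   ] F [-0.89 -0.58  0.39]
tip px [[253.63769549 237.29248582]] [array([[246.53560221, 213.51170329]]), array([[250.87741513, 215.1148673 ]]), array([[255.51910019, 216.69112714]])]
```

View pics/w3.png

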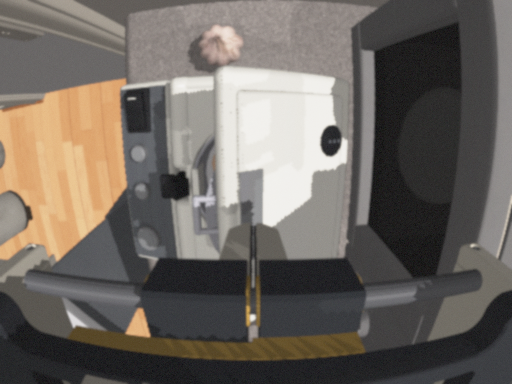

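>>> {"name": "carry_out", "arguments": {"motion": [0, 0.022, -0.002, 0, 0, 0, -1, 0, 0.018, -0.003, 0, 0, 0, -1, 0, 0.012, -0.005, 0, 0, 0, -1, 0, 0.012, -0.006, 0, 0, 0, -1, 0, 0.012, -0.005, 0, 0, 0, -1]}}

```text
t: 5.05
tool_pos: [0.6115, -0.0352, 0.1875]
orientation: [-0.675, 1.758, -1.784]
force: [-0.9, 0.4, 2.0]
opening: 0.0001
```

```bash
python3 - <<'E'
from plan import *
show()
E
```

```text
t 5.05 tip local [0.0046 0.0047 0.1685] yawerr deg -0.14 y local [ 0.023  0.021 -1.   ] F [-0.87  0.36  2.03]
```

>>> {"name": "carry_out", "arguments": {"motion": [0.002, 0.01, -0.005, -0.5, 0, -0.5, -1, 0.002, 0.01, -0.005, -0.5, 0, -0.4, -1, 0.001, 0.01, -0.004, -0.3, 0, -0.3, -1, 0, 0.008, -0.003, 0, 0, 0, -1, 0, 0.006, -0.002, 0, 0, 0, -1]}}

```text
t: 5.55
tool_pos: [0.5969, -0.0246, 0.1438]
orientation: [-0.701, 1.773, -1.783]
force: [1.0, -4.9, 12.3]
opening: 0.0005
```

```bash
python3 - <<'E'
from plan import *
show()
E
```

```text
t 5.55 tip local [-0.0134  0.0011  0.1248] yawerr deg -0.1 y local [ 0.006  0.003 -1.   ] F [ 1.03 -4.85 12.31]
```

```bash
python3 - <<'E'
from plan import *
print(getattr(robot,"tips_ahead",None))
for n in ("wrist","scene"):
    im=imaging.read_camera(n);
    if n=="scene": im=cv2.resize(im[130:290,120:320],None,fx=4,fy=4,interpolation=cv2.INTER_CUBIC)[:600]
    else: im=cv2.resize(im[0:260,90:400],None,fx=2.3,fy=2.3)
    cv2.imwrite(f"pics/{n}4.png",im)
show()
E
```

```text
0.019
t 5.65 tip local [-0.0134  0.0011  0.125 ] yawerr deg -0.1 y local [ 0.007  0.003 -1.   ] F [ 0.13 -2.06  9.34]
```

View pics/wrist4.png

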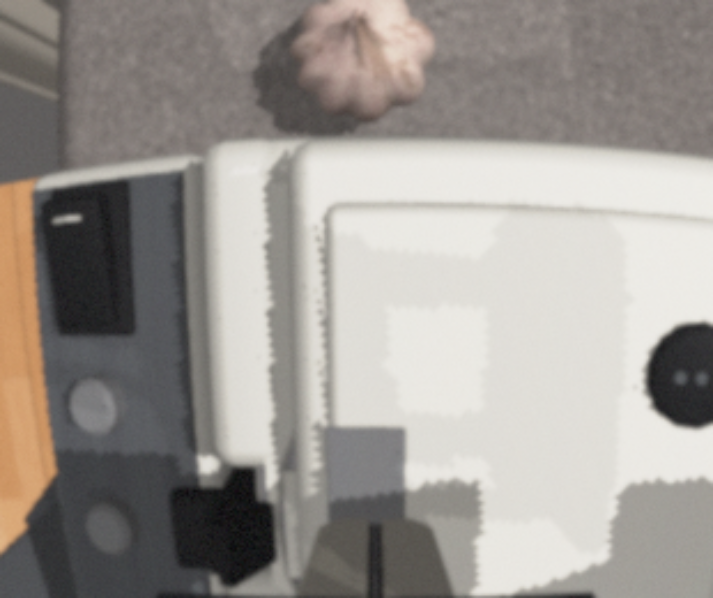

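View pics/scene4.png

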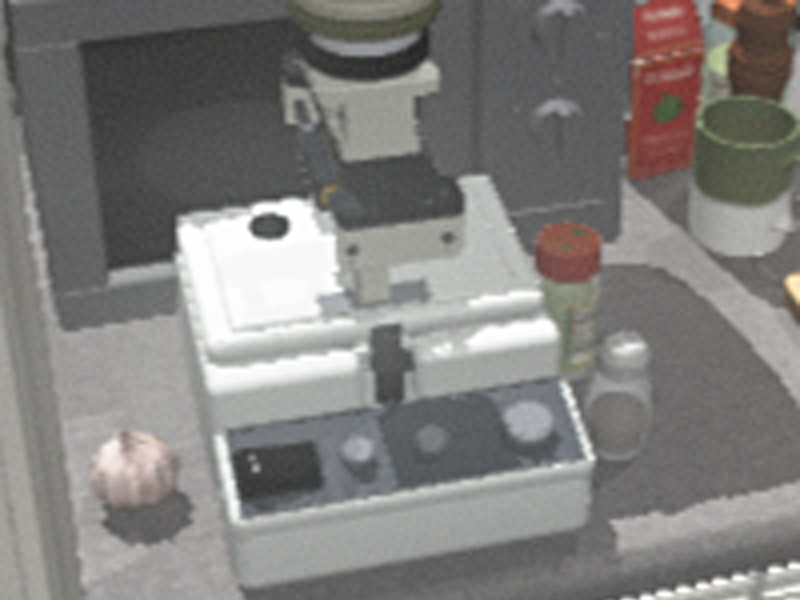

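>>> {"name": "carry_out", "arguments": {"motion": [0, 0.003, 0, 0, 0, 0, -1, 0, 0.003, 0, 0, 0, 0, -1, 0, 0.003, 0, 0, 0, 0, -1, 0, 0.003, 0, 0, 0, 0, -1, 0, 0.003, 0, 0, 0, 0, -1]}}

```text
t: 6.15
tool_pos: [0.5968, -0.0242, 0.138]
orientation: [-0.7, 1.773, -1.783]
force: [-10.8, 1.5, 23.5]
opening: 0.0003
```

```bash
python3 - <<'E'
from plan import *
show()
im=imaging.read_camera("wrist")
cv2.imwrite("pics/wrist5.png",cv2.resize(im[0:260,90:400],None,fx=2.3,fy=2.3))
E
```

```text
t 6.15 tip local [-0.0138  0.0012  0.119 ] yawerr deg -0.09 y local [ 0.007  0.003 -1.   ] F [-10.8    1.45  23.49]
```

View pics/wrist5.png

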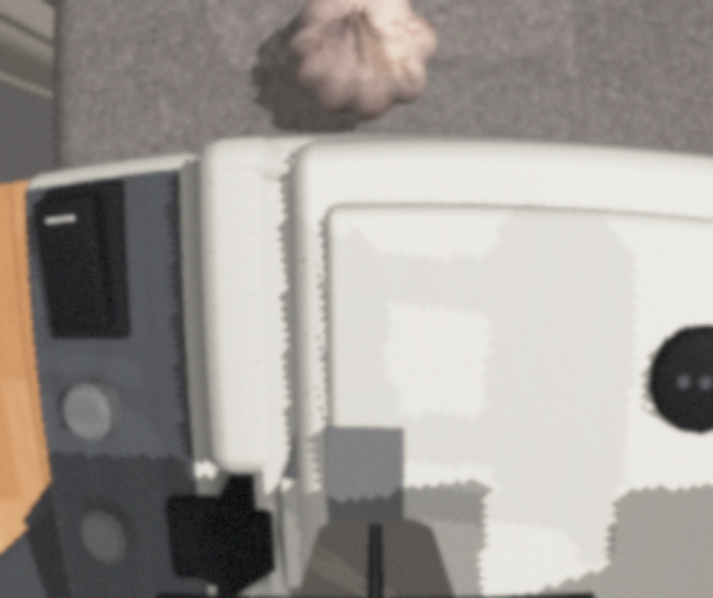

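>>> {"name": "carry_out", "arguments": {"motion": [0, 0.002, 0, 0, 0, 0, -1, 0, 0.0, 0, 0, 0, 0, -1, 0, -0.01, 0, 0, 0, 0, -1, 0, -0.01, 0, 0, 0, 0, -1, 0, -0.02, 0, 0, 0, 0, -1]}}

```text
t: 6.7
tool_pos: [0.5942, -0.0239, 0.1784]
orientation: [-0.705, 1.776, -1.783]
force: [-0.1, -1.0, -0.3]
opening: 0.0005
```

```bash
python3 - <<'E'
from plan import *
show()
im=imaging.read_camera("wrist")
cv2.imwrite("pics/wrist6.png",cv2.resize(im[0:260,90:400],None,fx=2.3,fy=2.3))
im=imaging.read_camera("scene")
cv2.imwrite("pics/scene6.png",cv2.resize(im[130:290,120:320],None,fx=4,fy=4,interpolation=cv2.INTER_CUBIC)[:600])
show()
E
```

```text
t 6.7 tip local [-0.0158 -0.0005  0.1594] yawerr deg -0.11 y local [ 0.003 -0.001 -1.   ] F [-0.05 -1.01 -0.28]
t 6.8 tip local [-0.0136  0.0014  0.1637] yawerr deg -0.1 y local [ 0.009  0.004 -1.   ] F [ 0.13 -0.41  0.55]
```

View pics/wrist6.png

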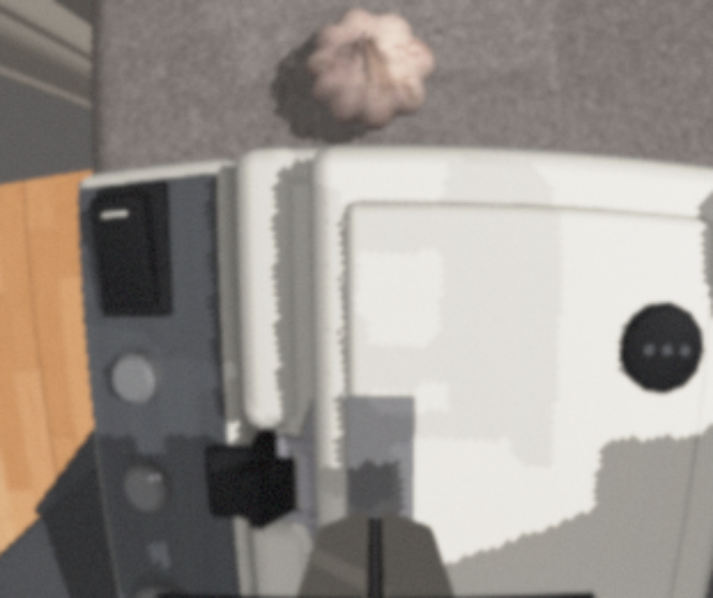

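View pics/scene6.png

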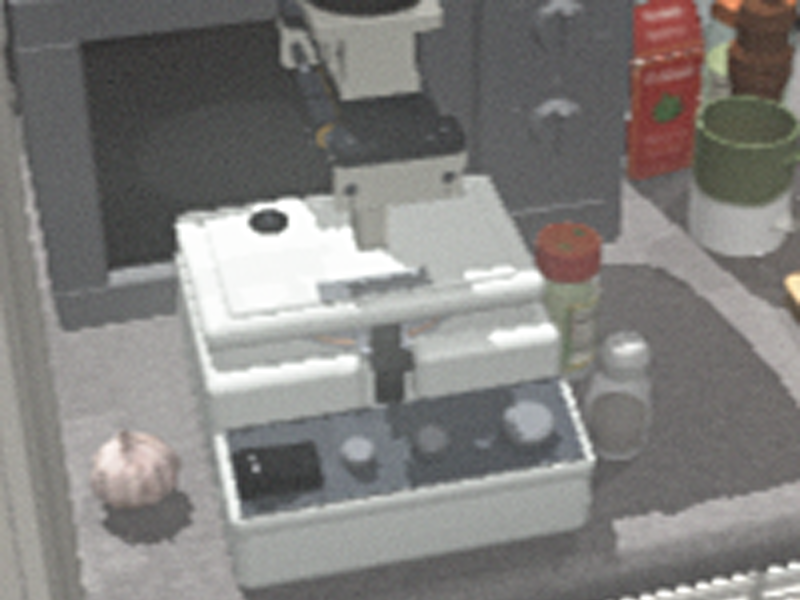

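```bash
python3 - <<'E'
from plan import *
W=imaging.camera_model("wrist");st,M,tip=show()
for a in (.019,.01,.004):
  for dx in (-.0075,0,.0075): print(a,dx,proj(W,st["tool_pos"]+M.apply([dx,a,0]),1).round(1),proj(S,st["tool_pos"]+M.apply([dx,a,0])).round(1))
# at press time tip local (-.0134,.0011,.125)
for z in (.125,.13,.135,.14): print(z,proj(S,L2W((-.0134,.001,z))).round(1), "shut strip ends/front", proj(S,L2W((-.012,.035,.135))).round(1),proj(S,L2W((-.012,-.035,.135))).round(1))
print("120+372/4=213,130+300/4=205")
W=imaging.camera_model("wrist");im=imaging.read_camera("wrist")
cv2.imwrite("pics/w7.png",cv2.resize(im[180:340,160:360],None,fx=4,fy=3.7,interpolation=cv2.INTER_CUBIC))
im=imaging.read_camera("scene")
cv2.imwrite("pics/s7.png",cv2.resize(im[150:230,150:270],None,fx=6,fy=6,interpolation=cv2.INTER_CUBIC))
E
```

```text
t 6.8 tip local [-0.0136  0.0014  0.1637] yawerr deg -0.1 y local [ 0.009  0.004 -1.   ] F [ 0.13 -0.41  0.55]
0.019 -0.0075 [[252.7 225. ]] [[208.9 191.7]]
0.019 0 [[252.7 236.1]] [[211.9 191.3]]
0.019 0.0075 [[252.7 246.8]] [[215.  190.9]]
0.01 -0.0075 [[252.7 231.3]] [[208.8 188.6]]
0.01 0 [[252.7 242.8]] [[211.9 188.2]]
0.01 0.0075 [[252.7 253.8]] [[214.9 187.8]]
0.004 -0.0075 [[252.7 235.8]] [[208.8 186.6]]
0.004 0 [[252.7 247.6]] [[211.8 186.2]]
0.004 0.0075 [[252.7 258.9]] [[214.9 185.8]]
0.125 [[212.5 204.2]] shut strip ends/front [[198.6 202.6]] [[226.5 198.5]]
0.13 [[212.4 202.5]] shut strip ends/front [[198.6 202.6]] [[226.5 198.5]]
0.135 [[212.4 200.9]] shut strip ends/front [[198.6 202.6]] [[226.5 198.5]]
0.14 [[212.3 199.2]] shut strip ends/front [[198.6 202.6]] [[226.5 198.5]]
120+372/4=213,130+300/4=205
```

View pics/w7.png

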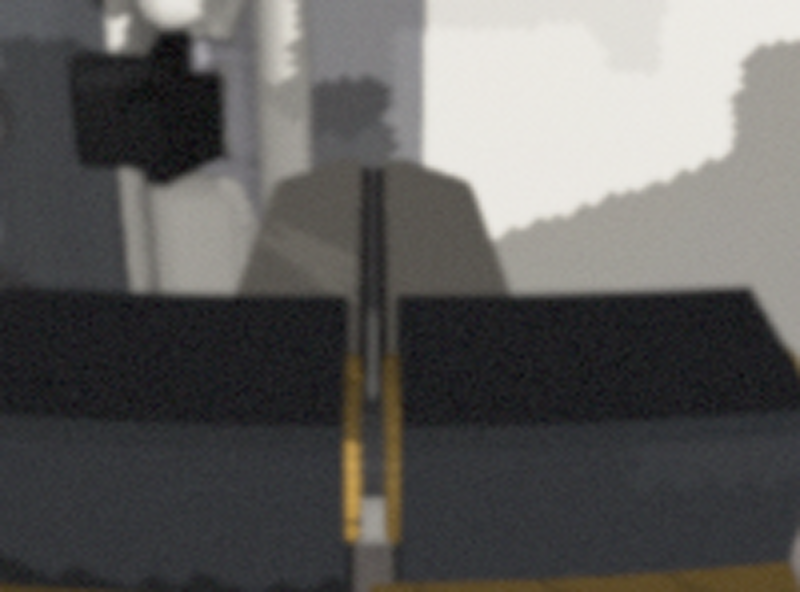

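View pics/s7.png

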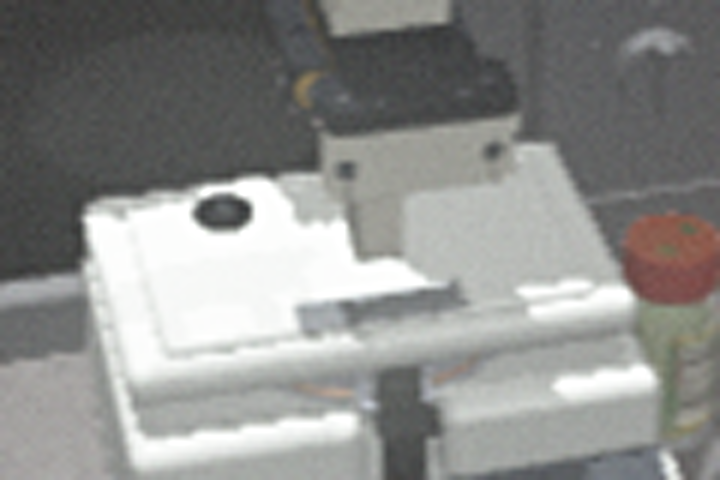

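```bash
python3 - <<'E'
from plan import *
W=imaging.camera_model("wrist")
def lp(th,y,r=.1144,a0=.197,dx=0): 
    return L2W((.1-r*np.cos(a0+th),y,.112+r*np.sin(a0+th)))
for th in (0,.05,.1,.15,.2,.25,.3):
    print(th,proj(S,lp(th,.035))[0].round(1),proj(S,lp(th,-.035))[0].round(1),"wr left end",proj(W,lp(th,.035),1)[0].round(1),lp(th,0)[2].round(4))
print("obs scene (203.3,202),(225.8,199.2); wrist6 left end mid (",90+380/2.3,398/2.3,")")
# also reproject keys in wrist now
for k,l in local(p).items(): print(k,proj(W,L2W(l),1)[0].round(1))
r=models.outline_of("wrist","key_left");print([(d["confidence"],d["pixel"]) for d in r])
r=models.outline_of("wrist","mains");print([(d["confidence"],d["pixel"]) for d in r])
r=models.outline_of("wrist","catch");print([(d["confidence"],d["pixel"]) for d in r])
show()
E
```

```text
0 [198.7 202.8] [226.5 198.7] wr left end [255.8 171.4] 0.1344
0.05 [198.5 200.6] [226.4 196.6] wr left end [257.9 173.4] 0.14
0.1 [198.3 198.4] [226.2 194.4] wr left end [260.6 175.5] 0.1455
0.15 [198.  196.2] [226.  192.2] wr left end [263.8 177.7] 0.1509
0.2 [197.8 193.9] [225.8 190. ] wr left end [267.7 179.9] 0.1562
0.25 [197.5 191.6] [225.6 187.7] wr left end [272.3 182.3] 0.1615
0.3 [197.2 189.3] [225.3 185.4] wr left end [277.6 184.7] 0.1665
obs scene (203.3,202),(225.8,199.2); wrist6 left end mid ( 255.21739130434784 173.0434782608696 )
kl [148.6 164.7]
kr [153.3 211.5]
ks [161.1 267.3]
mains [145.2 109.5]
catch [190.3 210.8]
[(0.63, [147.2, 168.1])]
[(0.86, [141.2, 111.0])]
[(0.8, [196.2, 208.5])]
t 7.05 tip local [-0.0151  0.      0.1597] yawerr deg -0.1 y local [ 0.005  0.    -1.   ] F [ 0.22 -0.01  0.26]
```

The reprojection puts the lid strip at about 0.134 m, which is the shut height. I'll move off towards the mains and check from a clear view.

>>> {"name": "carry_out", "arguments": {"motion": [0, -0.03, -0.01, 0, 0, 0, -1, -0.01, -0.03, -0.02, 0, 0, 0, -1, -0.02, -0.02, -0.03, 0, 0, 0, -1, -0.01, 0, -0.03, 0, 0, 0, -1, 0, 0, 0, 0, 0, 0, -1]}}

```text
t: 7.55
tool_pos: [0.5583, 0.0713, 0.2539]
orientation: [-0.712, 1.786, -1.783]
force: [0.6, 0.3, 0.3]
opening: 0.0004
```

```bash
python3 - <<'E'
from plan import *
import pickle
show()
st=robot.read_state();W=imaging.camera_model("wrist");im=imaging.read_camera("wrist");cv2.imwrite("pics/w8.png",im);pickle.dump(W,open("W8.pkl","wb"))
cv2.imwrite("pics/w8z.png",cv2.resize(im[0:240,100:400],None,fx=2.5,fy=2.5,interpolation=cv2.INTER_CUBIC))
im=imaging.read_camera("scene")
cv2.imwrite("pics/s8.png",cv2.resize(im[150:250,150:270],None,fx=6,fy=6,interpolation=cv2.INTER_CUBIC))
show()
E
```

```text
t 7.55 tip local [-0.1098  0.0387  0.2349] yawerr deg -0.29 y local [-0.004 -0.007 -1.   ] F [0.6  0.35 0.32]
t 7.65 tip local [-0.1072  0.0376  0.2347] yawerr deg -0.38 y local [-0.003 -0.007 -1.   ] F [-1.25 -0.29  0.29]
```

View pics/w8z.png

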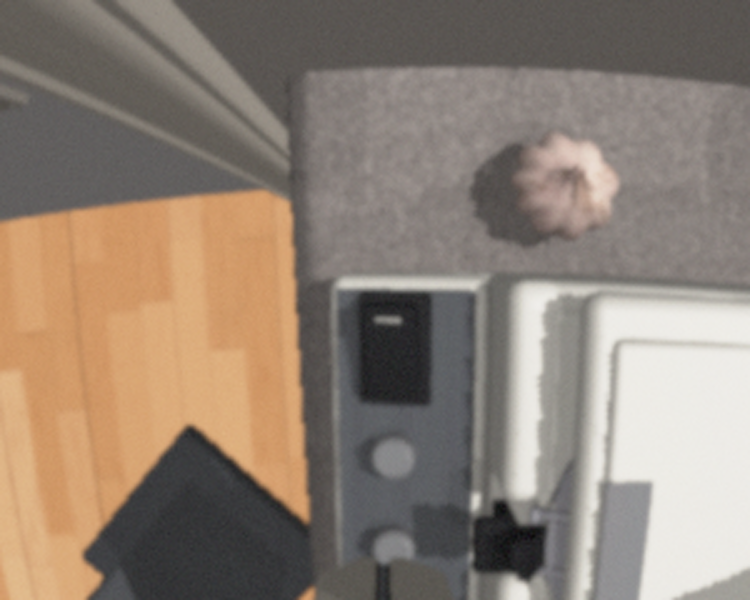

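View pics/s8.png

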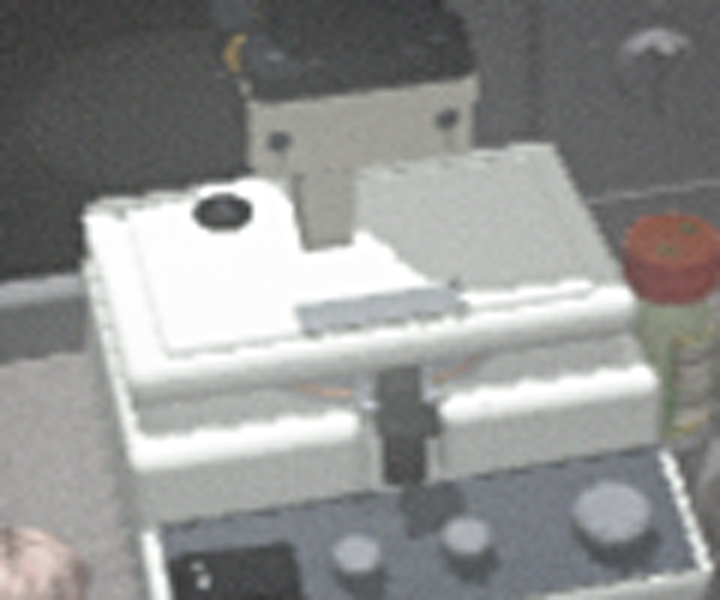

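```bash
python3 - <<'E'
from plan import *
import pickle
W=pickle.load(open("W8.pkl","rb"))
cc,ss=np.cos(p[2]),np.sin(p[2])
def loc(X): d=X-np.r_[p[:2],0];return np.round([cc*d[0]+ss*d[1],-ss*d[0]+cc*d[1],X[2]],4)
w=lambda x,y:(100+x/2.5,y/2.5); s=lambda x,y:(150+x/6,150+y/6)
for n,a,b in (("strip FL",w(610,483),s(307,335)),("strip BL",w(652,483),s(298,306)),("lid FL corner",w(590,297),s(130,385)),("body FL corner",w(515,285),s(140,460)),("kl",w(392,458),s(357,553)),("kr",w(393,548),s(466,538)),("pad",w(490,545),s(425,420))):
    X,e=tri([ray(S,b),ray(W,a,1)]);print(n,loc(X),np.round(e,4))
for l in ((-.012,.035,.135),(-.022,.035,.135),(-.012,.035,.16),(-.062,0,.116),(-.1055,.029,.0795)): 
    print(l,"w8z",((proj(W,L2W(l),1)[0]-[100,0])*2.5).round(),"s8",((proj(S,L2W(l))[0]-150)*6).round())
for th in (0,.05,.1,.15,.2,.3,.4):
    l=(.1-.1144*np.cos(.197+th),.035,.112+.1144*np.sin(.197+th))
    print(th,"w8z",((proj(W,L2W(l),1)[0]-[100,0])*2.5).round(),"s8",((proj(S,L2W(l))[0]-150)*6).round())
E
```

```text
strip FL [-0.0202  0.031   0.1298] [0.0005 0.0005]
strip BL [-0.0033  0.0316  0.1326] [0.0008 0.0008]
lid FL corner [-0.0322  0.104   0.1272] [0.0003 0.0003]
body FL corner [-0.0578  0.1058  0.1091] [0.0005 0.0005]
kl [-0.1058  0.029   0.0846] [0.0001 0.0001]
kr [-0.1053 -0.0149  0.0825] [0.0001 0.0001]
pad [-0.0639 -0.0056  0.1101] [0.003 0.003]
(-0.012, 0.035, 0.135) w8z [635. 479.] s8 [292. 315.]
(-0.022, 0.035, 0.135) w8z [610. 479.] s8 [296. 329.]
(-0.012, 0.035, 0.16) w8z [656. 500.] s8 [289. 265.]
(-0.062, 0, 0.116) w8z [498. 545.] s8 [404. 412.]
(-0.1055, 0.029, 0.0795) w8z [393. 455.] s8 [358. 562.]
0 w8z [634. 478.] s8 [292. 317.]
0.05 w8z [641. 483.] s8 [291. 304.]
0.1 w8z [650. 487.] s8 [290. 291.]
0.15 w8z [659. 492.] s8 [288. 277.]
0.2 w8z [669. 496.] s8 [287. 264.]
0.3 w8z [691. 506.] s8 [283. 236.]
0.4 w8z [717. 515.] s8 [280. 208.]
```

Both views put the strip at θ≈0, (-0.012, 0.135 m), resting with no contact, so the catch holds it. Now tilting 15° square to the panel and moving over the rocker.

>>> {"name": "carry_out", "arguments": {"motion": [-0.018, 0, 0, 5, 0, 0, -1, -0.018, 0, 0, 5, 0, 0, -1, -0.016, 0, 0, 4, 0, 0, -1, 0, 0, 0, 1, 0, 0, -1, 0, 0, 0, 0, 0, 0, -1]}}

```text
t: 8.15
tool_pos: [0.5991, 0.0981, 0.248]
orientation: [-0.605, 1.507, -1.984]
force: [-0.5, 0.7, 0.8]
opening: 0.0004
```

```bash
cat >> plan.py <<'E'
def go(l):
    st,M,tip=show();print("tool shift to",l,totool(L2W(l)).round(4));
    ax=M.as_matrix();y=ax[:,1];cc,ss=np.cos(p[2]),np.sin(p[2]);yl=np.array([cc*y[0]+ss*y[1],-ss*y[0]+cc*y[1],y[2]])
    tgt=np.array([np.sin(np.radians(15)),0,-np.cos(np.radians(15))]);t=np.array([cc*tgt[0]-ss*tgt[1],ss*tgt[0]+cc*tgt[1],tgt[2]])
    print("turn deg",np.degrees(M.inv().apply(np.cross(y,t))).round(2))
E
python3 - <<'E'
from plan import *
go((-.1055-.26*.03,.0925,.087+.03))
W=imaging.camera_model("wrist");im=imaging.read_camera("wrist")
cv2.imwrite("pics/w9.png",im)
pt=[(-.1055,.0775,.082),(-.1055,.0925,.085),(-.1055,.0985,.085)]
print([proj(W,L2W(l),1)[0].round(1) for l in pt])
r=models.outline_of("wrist","mains");print([(d["confidence"],d["pixel"]) for d in r])
E
```

```text
t 8.15 tip local [-0.0963  0.0865  0.2297] yawerr deg -0.47 y local [ 0.263 -0.018 -0.965] F [-0.49  0.67  0.77]
tool shift to (-0.1133, 0.0925, 0.11699999999999999) [-0.0075  0.1041 -0.0461]
turn deg [-0.24  0.    1.01]
[array([208.6, 184.2]), array([208.2, 171.3]), array([208. , 165.8])]
[(0.72, [204.5, 184.6])]
```

View pics/w9.png

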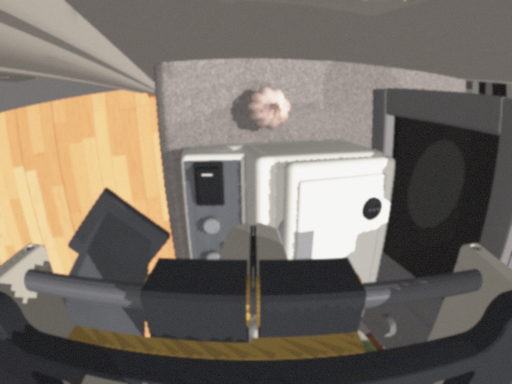

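>>> {"name": "carry_out", "arguments": {"motion": [-0.003, 0.025, -0.018, 0, -0.4, 0.8, -1, -0.003, 0.028, -0.016, 0, 0, 0, -1, -0.002, 0.028, -0.012, 0, 0, 0, -1, 0, 0.02, 0, 0, 0, 0, -1, 0, 0, 0, 0, 0, 0, -1]}}

```text
t: 8.75
tool_pos: [0.5938, 0.1101, 0.1375]
orientation: [-0.591, 1.513, -1.973]
force: [-1.1, -0.2, -0.3]
opening: 0.0005
```

```bash
python3 - <<'E'
from plan import *
go((-.1055,.0925,.087))
W=imaging.camera_model("wrist");im=imaging.read_camera("wrist")
cv2.imwrite("pics/w10.png",cv2.resize(im[60:300,130:380],None,fx=2.5,fy=2.5,interpolation=cv2.INTER_CUBIC))
im=imaging.read_camera("scene")
cv2.imwrite("pics/s10.png",cv2.resize(im[170:280,140:280],None,fx=5,fy=5,interpolation=cv2.INTER_CUBIC))
go((-.1055,.0925,.087))
E
```

```text
t 8.75 tip local [-0.1087  0.0912  0.1192] yawerr deg -0.7 y local [ 0.259 -0.003 -0.966] F [-1.15 -0.24 -0.34]
tool shift to (-0.1055, 0.0925, 0.087) [-0.0013  0.0319 -0.0053]
turn deg [-0.04  0.    0.17]
t 8.85 tip local [-0.108   0.093   0.1226] yawerr deg -0.75 y local [ 0.262  0.001 -0.965] F [ 0.53 -0.11  0.97]
tool shift to (-0.1055, 0.0925, 0.087) [ 0.0006  0.035  -0.0069]
turn deg [-0.18 -0.   -0.04]
```

View pics/w10.png

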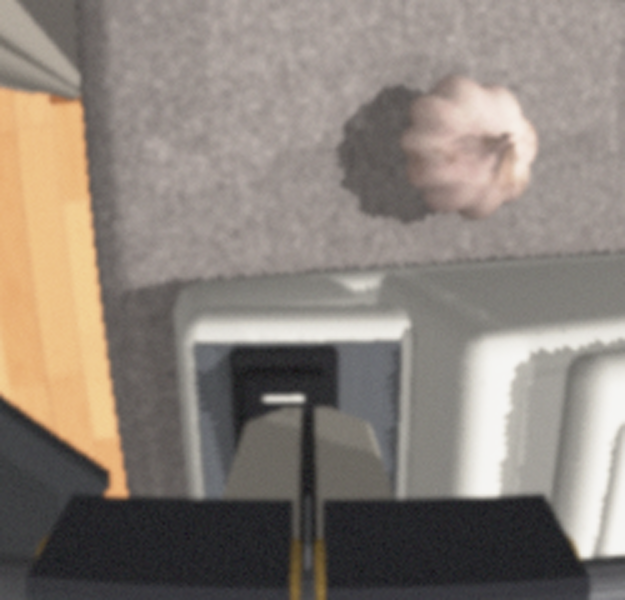

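View pics/s10.png

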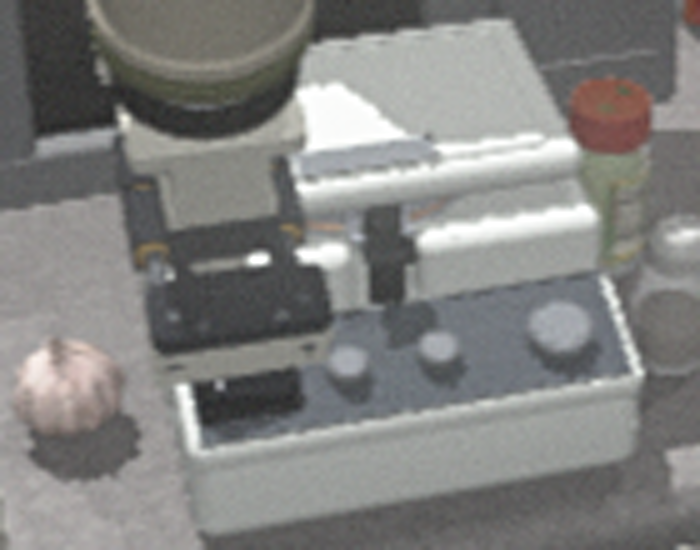

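>>> {"name": "carry_out", "arguments": {"motion": [0.001, 0.012, -0.004, 0, 0.6, 0, -1, 0, 0.01, -0.003, 0, 0, 0, -1, 0, 0.008, 0, 0, 0, 0, -1, 0, 0.005, 0, 0, 0, 0, -1, 0, 0.004, 0, 0, 0, 0, -1]}}

```text
t: 9.35
tool_pos: [0.6022, 0.109, 0.1059]
orientation: [-0.561, 1.516, -1.975]
force: [-6.8, 7.2, 20.0]
opening: 0.0003
```

```bash
python3 - <<'E'
from plan import *
go((-.1055,.0925,.082))
E
```

```text
t 9.35 tip local [-0.1019  0.0968  0.0876] yawerr deg -1.65 y local [ 0.266  0.012 -0.964] F [-6.82  7.19 20.03]
tool shift to (-0.1055, 0.0925, 0.082) [ 0.0045  0.0044 -0.0048]
turn deg [-0.43  0.   -0.69]
```

>>> {"name": "carry_out", "arguments": {"motion": [0, -0.01, 0, 0, 0, 0, -1, 0, -0.015, 0, 0, 0, 0, -1, 0.02, -0.02, 0, 0, 0, 0, -1, 0.03, -0.02, 0, 0, 0, 0, -1, 0, 0, 0, 0, 0, 0, -1]}}

```text
t: 9.85
tool_pos: [0.5514, 0.0878, 0.1724]
orientation: [-0.561, 1.514, -1.975]
force: [0.3, 0.3, 0.9]
opening: 0.0003
```

```bash
python3 - <<'E'
from plan import *
go((-.1055,.0925,.082))
W=imaging.camera_model("wrist");im=imaging.read_camera("wrist")
cv2.imwrite("pics/w11.png",cv2.resize(im[60:300,130:380],None,fx=2.5,fy=2.5,interpolation=cv2.INTER_CUBIC))
im=imaging.read_camera("scene")
cv2.imwrite("pics/s11.png",cv2.resize(im[170:280,140:280],None,fx=5,fy=5,interpolation=cv2.INTER_CUBIC))
E
```

```text
t 9.85 tip local [-0.1214  0.0453  0.1541] yawerr deg -1.57 y local [ 0.267  0.012 -0.964] F [0.31 0.33 0.85]
tool shift to (-0.1055, 0.0925, 0.082) [-0.0462  0.0743 -0.0051]
turn deg [-0.46 -0.   -0.7 ]
```

View pics/w11.png

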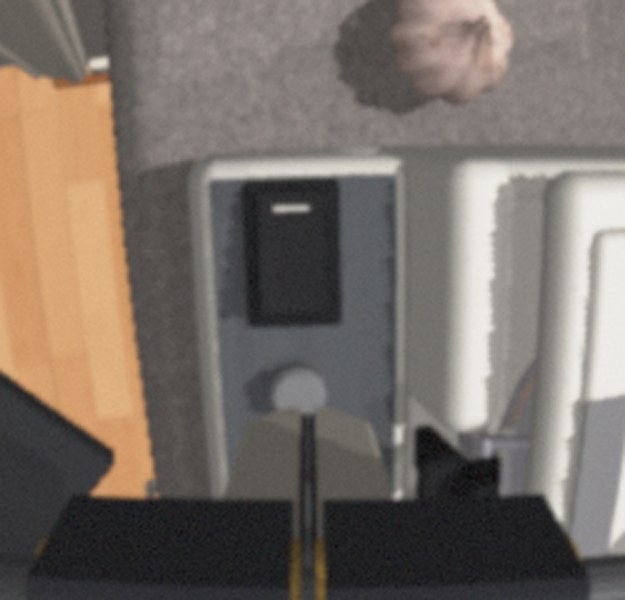

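View pics/s11.png

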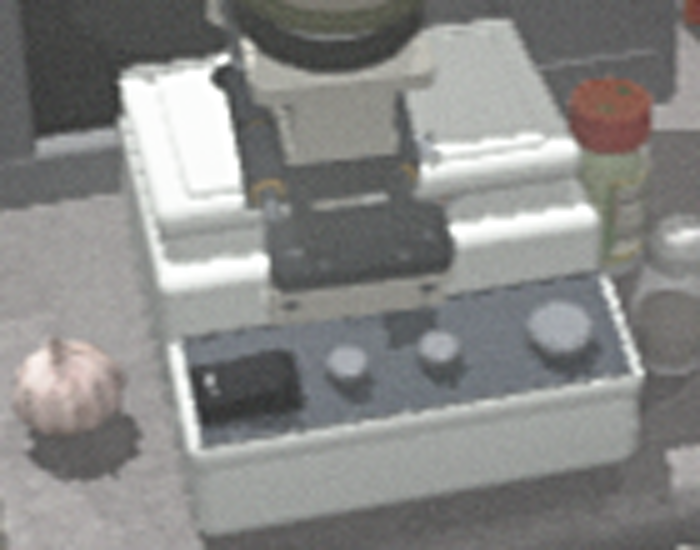

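```bash
python3 - <<'E'
from plan import *
a=cv2.imread("pics/scene0.png");b=imaging.read_camera("scene")
z=lambda im:cv2.resize(im[228:262,170:220],None,fx=8,fy=8,interpolation=cv2.INTER_CUBIC)
f=lambda im:cv2.resize(im[228:282,170:270],None,fx=4,fy=4,interpolation=cv2.INTER_CUBIC)
cv2.imwrite("pics/cmp.png",np.vstack([np.hstack([z(a),z(b)]),np.hstack([f(a),f(b)])]))
g=lambda im:cv2.cvtColor(im,cv2.COLOR_BGR2GRAY).astype(np.float32)
print(cv2.phaseCorrelate(g(a[240:275,170:275]),g(b[240:275,170:275])))
E
```

```text
((-0.04675600439328775, 0.027578790786030538), 1.0439135262995591)
```

View pics/cmp.png

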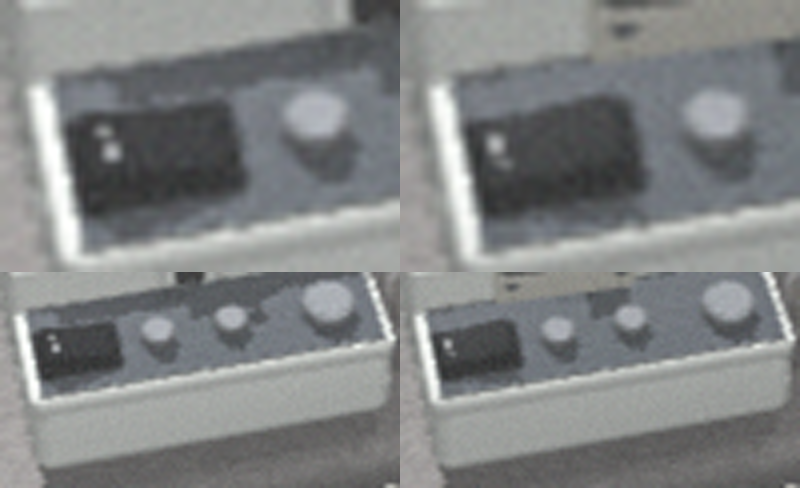

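The rocker has flipped (left half down, right half raised), and the steamer hasn't moved (image shift under 0.05 px). Next, the left key.

>>> {"name": "carry_out", "arguments": {"motion": [0.009, 0.018, -0.002, -0.4, 1.5, -0.6, -1, 0.007, 0.018, -0.002, 0, 0, 0, -1, 0, 0.016, 0, 0, 0, 0, -1, 0, 0, 0, 0, 0, 0, -1, 0, 0, 0, 0, 0, 0, -1]}}

```text
t: 10.5
tool_pos: [0.5444, 0.0702, 0.1079]
orientation: [-0.56, 1.548, -1.997]
force: [0.7, 0.1, -0.6]
opening: 0.0008
```

```bash
python3 - <<'E'
from plan import *
W=imaging.camera_model("wrist");im=imaging.read_camera("wrist")
cv2.imwrite("pics/w12.png",cv2.resize(im[60:300,130:380],None,fx=2.5,fy=2.5,interpolation=cv2.INTER_CUBIC))
go((-.1055,.029,.083))
print([(k,((proj(W,L2W(l),1)[0]-[130,60])*2.5).round()) for k,l in local(p).items()])
E
```

```text
t 10.55 tip local [-0.114   0.0275  0.0893] yawerr deg -3.26 y local [ 0.251 -0.009 -0.968] F [-1.06 -0.   -0.52]
tool shift to (-0.1055, 0.029, 0.083) [-0.0019  0.0082  0.0065]
turn deg [0.42 0.   0.54]
[('kl', array([328., 415.])), ('kr', array([335., 553.])), ('ks', array([341., 697.])), ('mains', array([319., 230.])), ('catch', array([537., 544.]))]
```

View pics/w12.png

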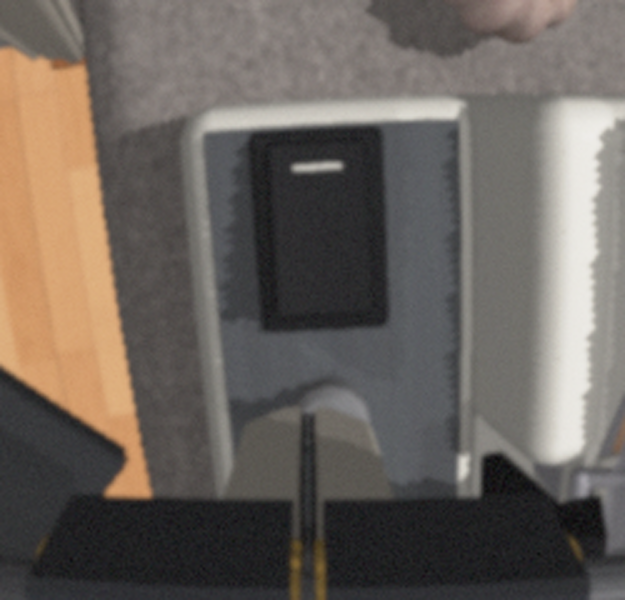

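>>> {"name": "carry_out", "arguments": {"motion": [-0.001, -0.004, 0.006, 0.4, -3.2, 0.5, -1, -0.001, 0, 0.001, 0, 0, 0, -1, 0, 0.006, 0, 0, 0, 0, -1, 0, 0.004, 0, 0, 0, 0, -1, 0, 0.003, 0, 0, 0, 0, -1]}}

```text
t: 11.05
tool_pos: [0.553, 0.0654, 0.1015]
orientation: [-0.596, 1.508, -1.964]
force: [-7.7, 2.3, 19.0]
opening: 0.0005
```

```bash
python3 - <<'E'
from plan import *
go((-.1055,.029,.08))
E
```

```text
t 11.05 tip local [-0.1042  0.0309  0.0831] yawerr deg -0.12 y local [ 0.259  0.001 -0.966] F [-7.73  2.3  19.01]
tool shift to (-0.1055, 0.029, 0.08) [ 0.0019  0.0027 -0.002 ]
turn deg [-0.   -0.   -0.06]
```

>>> {"name": "carry_out", "arguments": {"motion": [0, -0.01, 0, 0, 0, 0, -1, 0, -0.02, 0, 0, 0, 0, -1, 0.03, -0.008, 0, 0, 0, 0, -1, 0.035, 0, 0, 0, 0, 0, -1, 0.03, 0, 0, 0, 0, 0, -1]}}

```text
t: 11.55
tool_pos: [0.4769, 0.0085, 0.1399]
orientation: [-0.596, 1.507, -1.962]
force: [0.0, -0.0, 0.7]
opening: 0.0003
```

```bash
python3 - <<'E'
from plan import *
W=imaging.camera_model("wrist");im=imaging.read_camera("wrist")
cv2.imwrite("pics/w13.png",cv2.resize(im[40:300,130:400],None,fx=2.3,fy=2.3,interpolation=cv2.INTER_CUBIC))
go((-.1055,-.075,.087))
print([(k,((proj(W,L2W(l),1)[0]-[130,40])*2.3).round()) for k,l in local(p).items()])
b=imaging.read_camera("scene")
cv2.imwrite("pics/s13.png",cv2.resize(b[170:280,140:280],None,fx=5,fy=5,interpolation=cv2.INTER_CUBIC))
E
```

```text
t 11.6 tip local [-0.1156 -0.0671  0.1206] yawerr deg -0.05 y local [ 0.258 -0.001 -0.966] F [ 1.33 -0.79 -0.97]
tool shift to (-0.1055, -0.075, 0.087) [0.0079 0.0351 0.0011]
turn deg [0.06 0.   0.04]
[('kl', array([277., 102.])), ('kr', array([278., 245.])), ('ks', array([278., 426.])), ('mains', array([277., -52.])), ('catch', array([464., 207.]))]
```

View pics/w13.png

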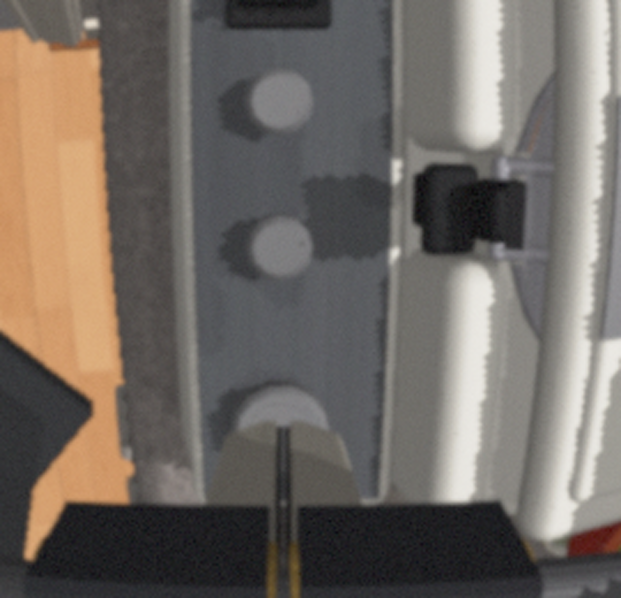

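View pics/s13.png

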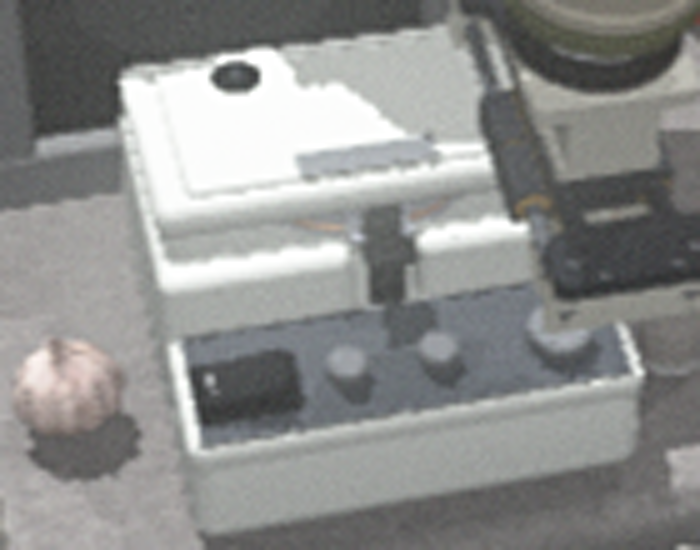

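>>> {"name": "carry_out", "arguments": {"motion": [0.004, 0.012, 0, 0, 0, 0, -1, 0.003, 0.01, 0.001, 0, 0, 0, -1, 0, 0.008, 0, 0, 0, 0, -1, 0, 0.004, 0, 0, 0, 0, -1, 0, 0.003, 0, 0, 0, 0, -1]}}

```text
t: 12.15
tool_pos: [0.4797, -0.0049, 0.1014]
orientation: [-0.593, 1.509, -1.964]
force: [-11.4, 4.3, 26.7]
opening: 0.0005
```

```bash
python3 - <<'E'
from plan import *
go((-.1055,-.075,.083))
E
```

```text
t 12.15 tip local [-0.1034 -0.0706  0.0831] yawerr deg -0.23 y local [ 0.259  0.002 -0.966] F [-11.44   4.3   26.75]
tool shift to (-0.1055, -0.075, 0.083) [ 0.0044 -0.0005 -0.002 ]
turn deg [-0.02  0.   -0.14]
```

>>> {"name": "carry_out", "arguments": {"motion": [0, -0.01, 0, 0, 0, 0, -1, 0, -0.025, 0, 0, 0, 0, -1, 0.01, -0.04, 0, 0, 0, 0, -1, 0.03, -0.04, 0, 0, 0, 0, -1, 0.04, -0.02, -0.02, 0, 0, 0, -1]}}

```text
t: 12.65
tool_pos: [0.3841, -0.0188, 0.2278]
orientation: [-0.604, 1.512, -1.962]
force: [-0.7, -0.3, 1.7]
opening: 0.0007
```

>>> {"name": "carry_out", "arguments": {"motion": [0.04, -0.01, -0.02, 0, 0, 0, -1, 0.04, 0, 0, 0, 0, 0, -1, 0, 0, 0, 0, 0, 0, -1, 0, 0, 0, 0, 0, 0, -1, 0, 0, 0, 0, 0, 0, -1]}}

```text
t: 13.15
tool_pos: [0.3283, -0.0567, 0.2351]
orientation: [-0.622, 1.527, -1.963]
force: [0.1, 0.2, 0.4]
opening: 0.0006
```

```bash
python3 - <<'E'
from plan import *
show()
a=cv2.imread("pics/scene0.png");b=imaging.read_camera("scene")
c8=lambda im:cv2.resize(im[160:285,140:310],None,fx=4.7,fy=4.7,interpolation=cv2.INTER_CUBIC)
cv2.imwrite("pics/s14.png",c8(b))
t0=cv2.imread("pics/top0.png");t=imaging.read_camera("top")
cv2.imwrite("pics/t14.png",cv2.resize(t[70:260,110:310],None,fx=3.1,fy=3.1))
g=lambda im:cv2.cvtColor(im,cv2.COLOR_BGR2GRAY).astype(np.float32)
print("steamer",cv2.phaseCorrelate(g(a[240:275,170:275]),g(b[240:275,170:275])),"garlic",cv2.phaseCorrelate(g(a[230:265,135:175]),g(b[230:265,135:175])))
for th in("garlic","salt","spice","mug"):
    print(th,[(round(d["confidence"],2),np.round(d["pixel"],1)) for d in models.outline_of("scene",th)[:1]],[(round(d["confidence"],2),np.round(d["pixel"],1)) for d in models.outline_of("top",th)[:1]])
E
```

```text
t 13.15 tip local [-0.1701 -0.2166  0.2167] yawerr deg 0.05 y local [ 0.24  -0.016 -0.971] F [0.13 0.24 0.4 ]
steamer ((-0.0743198860783778, 0.03048722045045338), 1.0433656077203437) garlic ((0.05520489492547043, 0.07107877792608264), 0.9778379135661655)
garlic [(0.72, array([153., 247.]))] [(0.75, array([163.6, 128.1]))]
salt [(0.88, array([273.7, 226.6]))] [(0.61, array([249. , 229.5]))]
spice [(0.64, array([261.2, 201.2]))] [(0.65, array([275.9, 197.7]))]
mug [(0.76, array([302.7, 174.2]))] [(0.76, array([372.3, 218.2]))]
```

View pics/s14.png

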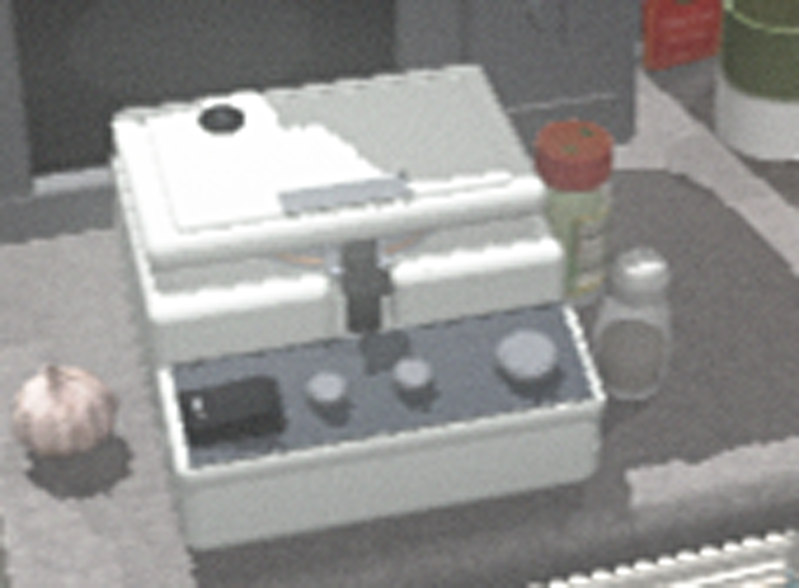

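View pics/t14.png

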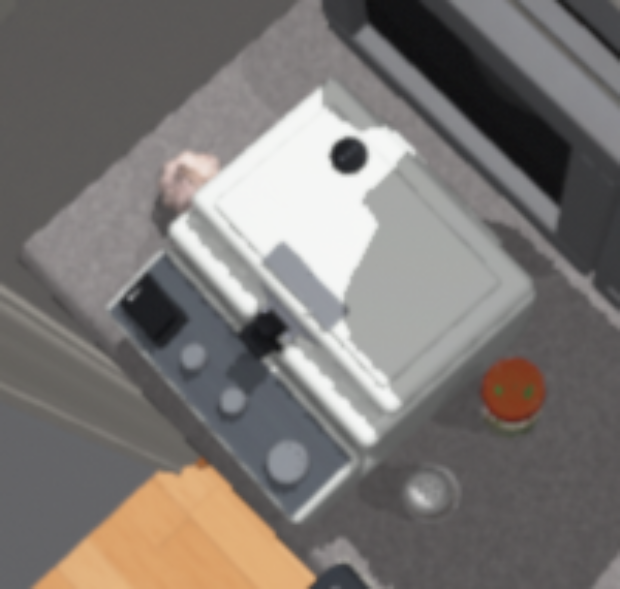

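```bash
python3 - <<'E'
from plan import *
for th in (-.02,.01,.05,.1,.2):
    l=lidpt(th);print(th,((proj(T,l)[0]-[110,70])*3.1).round(1),((proj(S,l)[0]-[140,160])*4.7).round(1))
print("obs top (304,285) scene (347,194)")
for k,l in local(p).items(): print(k,((proj(T,L2W(l))[0]-[110,70])*3.1).round(1),((proj(S,L2W(l))[0]-[140,160])*4.7).round(1))
E
```

```text
-0.02 [306.3 282.4] [341.9 195.5]
0.01 [306.4 280.5] [341.4 189.6]
0.05 [306.6 277.8] [340.8 181.5]
0.1 [307.2 274.3] [339.9 171.2]
0.2 [309.5 266.3] [337.9 150.1]
obs top (304,285) scene (347,194)
kl [193.7 356.3] [327.1 393.5]
kr [233.  400.2] [412.5 379.1]
ks [287.5 461.1] [526.3 360. ]
mains [151.  308.5] [231.  409.7]
catch [256.3 334.6] [363.2 275.5]
```

```bash
python3 -c "
from plant import robot
print(robot.close_job())"
```

```text
the job is handed in; nothing more can be done
None
```

I did all four steps with the closed fingertips, in the required order, and handed the job in at about 13.5 s of the 48 s. I got no verdict back.

**What I did**
- **Lid:** pushed down at the grey strip until it latched.
- **Mains:** pressed the outer half of the rocker with about 20 N.
- **Soft-boiled key:** pressed with about 20 N, well above the 3.6 N it needs, then released.
- **Start key:** pressed with about 27 N, then released.

**Last checks before hand-in**
- **Lid:** the scene and top cameras put it at about 0 rad. It stays down untouched, with the hook over the striker bar.
- **Mains:** the left half of the rocker is down and the right half is up.
- **Keys:** all the keys look out.
- **Steamer and surroundings:** the steamer shifted less than 0.1 px in the scene view. The garlic was still in place. Salt, spice and mug came back within about 5 px of their first readings, and I saw nothing displaced. I did not recheck the onion, but the arm never went near it after the first pass high over that side.
- **Arm:** clear of everything.

**What disagreed or went unconfirmed**
- While I held the lid down, the measured tip height was 7 to 13 mm below its stated hard stop. I put this down to soft stops or rubber feet, because the lid sat at the shut height once released.
- A narrow gap still shows under the front edge of the shut lid. I took it to be how the lid is built.
- I judged the key presses by force and height, not by seeing the keys go in. Both keys bottomed at the same tip height of 83 mm.

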